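# Find and flag the loose clamp on a mosaic pressing board

### The arm

A 6-joint arm with a two-finger parallel gripper is mounted at the origin on the work surface. World frame = base frame: x ahead of the robot, y to its left, z up, the work surface at z = 0. Lengths are in m, angles in rad, forces in N, time in s.
With the tool pointing down it reaches from about 0.35 to 0.725 m from the base axis. Payload 4.3 kg.
Tool frame: the origin (TCP) lies at the very end of the fingers, on their centre line; the grasp point (between the pads) lies 19 mm behind it (grip_depth is the distance from the TCP to the grasp point, in m); y points along the fingers, x is the direction in which the jaws open and shut, and the axes are right-handed (so a half turn about y gives the same grasp; the last joint's range is limited). The gripper opens to 85 mm and grips with 20 to 120 N. Pads are 22 mm wide; open, the fingers measure 114 mm over their backs; the gripper's body (76 mm by 85 mm) begins 54 mm behind the grasp point. The pads swing forward as they close: fully open they stand 13 mm farther back than shut.
Start: joints at [-1.427, 0.377, 0.081, 1.274, 0, 1.46], TCP at [0.144, -0.557, 0.231] pointing down, gripper open.
Joint ranges: [-2.72, 2.72], [-0.84, 1.66], [-1.02, 1.22], [-1.77, 2.12], [-1.37, 1.28], [-3.14, 3.14]. Speed limits (rad/s): [2.57, 2.57, 3.14, 3.14, 3.14, 3.14].

### API

Orientations are given as a 3x3 rotation matrix whose columns are the frame's x, y, z axes.
In Python, from station import * gives the robot as it stands. The module is installed in compiled form; this text tells all that it offers.
- The arm moves only by the tool send_rows, never from a script. Its argument "rows" is one flat list of numbers, 6 for each row, row after row: the shift along the tool's x, y, z in cm, then the turn, a rotation vector about the tool's x, y, z in degrees. In form: [x, y, z, rx, ry, rz, x, y, z, rx, ry, rz, ...]. A call has 1 to 5 rows; each row is the pose to reach, as a shift and turn from the pose commanded when the call began, along the tool's axes at that moment; what a row does not reach only later rows make up. A row lasts 1/10 s, in which the tool goes at most 50 mm and 8.59 degrees, less where a joint would pass 70% of its speed; a pose out of reach is approached as far as the arm can. A call with a gripper value outside its range is refused whole. "hand" is the gripper's target within -1 to 1 (shut at 1, half-way at 0, fully open at -1), set as the call begins (left out, the last holds). The fingers move at their own pace and stop on an object; "squeeze" is the grip in N (left out, the last holds). Time passes only in rows, so rows that repeat a pose let the fingers close. It gives the time, the measured TCP pose, the force and the opening at its end, in the units of the state.
- get_state(): the state, without advancing time (a new reading comes with each control period).
- get_image(name): name is "scene" or "side" or "wrist"; returns a dict with "pixels" (384x512x3 uint8, blue, green, red), "range_z" (384x512 float32, m along the optical axis (not along the pixel's ray), 0 where there is no reading), "fx", "fy", "cx", "cy" (pixels), "R" (3x3) and "t" (3): a world point X has camera coordinates R X + t. Camera axes: x right, y down, z forward; pixel columns grow to the right and rows downward; lengths in m; the calibration is good to about 2 mm. A picture is of the moment at which its call begins.
- close_job(): hands the job in, once; it reports no verdict.
The state is a dict: "time": time; "joint_pos": joint angles; "dq": joint speeds; "joint_torque": joint torques, N m; "tool_pos": TCP position; "tool_rot": TCP orientation; "ft_force": force on the tool from outside, world axes, zero at the start; "wrist_torque": the same for the moment, N m; "width": finger opening in m.
Only numpy, scipy, OpenCV 4.12 (cv2) and the standard library are available. Lean on these libraries where they do the work, as an engineer would, in place of code of your own. Each camera call takes 0.05 s, during which the arm holds its last target.

### The job

One of the three clamp levers on the mosaic's pressing board has worked loose: find it by pushing each lever's black knob sideways, anticlockwise seen from above, with closed fingertips, gently, never with more than 20 N on a clamp, because a tight lever must not be forced. Push the loose lever right round to its stop and leave it there, then set the red cap over that clamp's stud so that it sits down on the hub. Leave the tight levers as they were, and the green cap and everything else alone.

Things in the scene. Friction and masses are not known exactly. Their poses are not given: they have to be found in the camera images.
- board: plywood pressing board, 280 (its x) x 400 (its y) mm, 20 mm thick, fixed, with a glued mosaic (to 26 mm high) on the half away from the robot and a dark steel strap (top 26 mm above the table) along its y at x = -60 mm, on which the three clamps stand. Origin: centre of its underside, on the table
- clamp_a: one of three alike clamps; any may stand at any of the strap's three places, 135 mm apart, and only one is loose. Grey post, foot 42 mm wide; on it a lever hub 33 mm wide, 24-40 mm above the foot, and a steel stud 12 mm thick, slightly tapered on top, that rises 28 mm above the hub. A level arm 13 mm wide runs to an upright black knob. Origin: centre of the foot's underside, 26 mm above the table; x, y do not turn with the lever
- clamp_a_stud (a point): on the clamp's upright turning axis, level with the top of the hub, 66 mm above the table; the stud rises 28 mm above this point
- clamp_a_knob (a point): centre of the top of the black lever knob, which moves with the lever: upright cylinder 18 mm thick, from 53 to 88 mm above the table, 70 mm from the axis. At the start the arm points along the clamp's -x. A tight lever gives like a stiff spring (about 1 mm per 6 N pushed sideways at the knob) and springs back
- clamp_b: a clamp that looks just like clamp_a; same origin and axes
- clamp_b_stud (a point): the same point of this clamp
- clamp_b_knob (a point): the same point of this clamp's lever
- clamp_c: a clamp that looks just like clamp_a; same origin and axes
- clamp_c_stud (a point): the same point of this clamp
- clamp_c_knob (a point): the same point of this clamp's lever. Whichever of the three levers is loose gives as much at first, then breaks away at about 6 N at the knob, drags round with that same force, stays where it is left, and meets a springy stop (1 mm per 6 N) 60 degrees (1.05 rad) anticlockwise from the start, its knob then 70 mm in a straight line from where it was. Clockwise it turns only 0.15 rad
- red_cap: red plastic marker cap, loose, 34 mm wide, 42 mm tall, 40 g or so: a closed-topped tube, open underneath, bore 22 mm across and 37 mm deep, which drops over a stud until its rim rests on the hub. Origin: centre of its open rim (underside); z up. It stands on the cap stand at the start
- green_cap: the same cap in green (for clamps found sound, not used now), standing 70 mm from the red one; to be left alone
- cap_stand: plain wooden block 130 (x) x 65 (y) x 20 mm, fixed; stands at the right or the left of the board. The caps stand on it at x = +-35 mm. Origin: centre of its underside
- chip_tray: open wooden tray 130 x 75 x 25 mm with tile chips, fixed, in the other of these two places. Origin: centre of its underside
- hammer: mosaic hammer, 240 mm, lying flat; a loose bystander, to be left alone. Origin at its underside
- brush: flat brush, 170 mm, lying flat; a loose bystander, to be left alone. Origin at its underside
- glaze_jar: green glass jar with white lid, 64 mm wide, 75 mm tall; a loose bystander, to be left alone. Origin at its underside
- bowl: terracotta bowl, 110 mm wide, 45 mm tall; a loose bystander, to be left alone. Origin at its underside
- tile_stack: stack of pinkish tiles, 80 x 80 mm, 50 mm tall; a loose bystander, to be left alone. Origin at its underside
- star_tile: blue eight-pointed tile, 85 mm across, 12 mm thick, lying on the mosaic; a loose bystander, to be left alone. Origin at its underside
Not all that is in view belongs to the job. Of the things like the red_cap, leave any that is blue or purple; of the rest the smaller one is meant.

How it is judged:
By the outcome, as a careful person would: the job done as asked, in the order asked, and still so for the second after the job is handed in, with the robot touching nothing.
It also fails if it takes over 64 s, if anything falls off the work surface, if the arm or the gripper's body presses on something with over 40 N, if the wrist force passes 120 N, or if a joint passes its speed limit or range.

## Working session

There is one attempt and no reset: what is moved stays moved. The work goes in short steps, Python scripts to look and compute and a tool call to move; the robot and the scene stay as the last step left them, time stands still between calls to the robot, and variables do not carry over. Pictures are saved under pics/ and viewed, and the job is handed in when it is done.

Besides the shell and the picture viewer there is one more tool, called by a JSON object that holds its "op" and its "data", one argument or row to a line. send_rows: Moves the arm, as the interface text tells. Its arguments: {"type":"object","properties":{"rows":{"type":"array"},"hand":{"type":"number"},"squeeze":{"type":"number"}},"required":["rows"]}

```bash
mkdir -p pics
python3 - <<'E'
from station import *
import cv2,numpy as np
s=get_state()
print(s)
for n in ["scene","side","wrist"]:
    im=get_image(n); cv2.imwrite(f"pics/{n}0.png",im["pixels"]); np.savez(f"{n}0.npz",**im)
    print(n,im["fx"],im["fy"],im["cx"],im["cy"],im["R"].round(3).tolist(),im["t"])
E
```

```text
{'time': 0.0, 'joint_pos': array([-1.42736706e+00,  3.78091771e-01,  7.96513642e-02,  1.27438340e+00,
       -1.38831627e-06,  1.46047353e+00]), 'dq': array([ 1.69780420e-05,  4.87975570e-04,  4.60249858e-04, -3.68211283e-04,
       -4.52274386e-04,  3.11924465e-04]), 'joint_torque': array([-6.25510766e-04, -4.63611460e+01,  2.69871086e+01,  2.08119111e-02,
       -2.36661140e-05, -1.79959471e-06]), 'tool_pos': array([ 0.14424769, -0.55595388,  0.23035433]), 'tool_rot': array([[ 2.51037337e-01, -2.91177077e-04,  9.67977361e-01],
       [-9.67975307e-01,  2.00645628e-03,  2.51037408e-01],
       [-2.01530060e-03, -9.99997945e-01,  2.21843222e-04]]), 'ft_force': array([ 6.10368202e-01, -9.35512261e-04,  1.18749091e+00]), 'wrist_torque': array([-0.0673255 ,  0.01781642,  0.05149259]), 'width': 0.08551173533866224}
scene 379.64511752310625 379.64511752310625 249.92694478510722 190.05103147381288 [[-0.199, 0.98, 0.001], [0.515, 0.105, -0.851], [-0.834, -0.169, -0.525]] [ 0.10747485 -0.18310461  1.71207213]
side 392.3198188499704 392.3198188499704 256.7458824495462 193.14465422570305 [[-0.699, -0.715, -0.011], [-0.342, 0.348, -0.873], [0.628, -0.606, -0.488]] [0.36800516 0.2523106  1.15912873]
wrist 298.30624090885107 298.30624090885107 258.84902701629295 190.14858112130278 [[0.252, -0.968, -0.002], [-0.93, -0.242, 0.275], [-0.266, -0.068, -0.961]] [-0.57370252 -0.03498704  0.38000179]
```

Run:
```python
import cv2
for n in ["scene","side"]:
    im=cv2.imread(f"pics/{n}0.png"); cv2.imwrite(f"pics/{n}0b.png",cv2.resize(im,(800,600),interpolation=cv2.INTER_CUBIC))
```

```text
(no output)
```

View pics/scene0b.png

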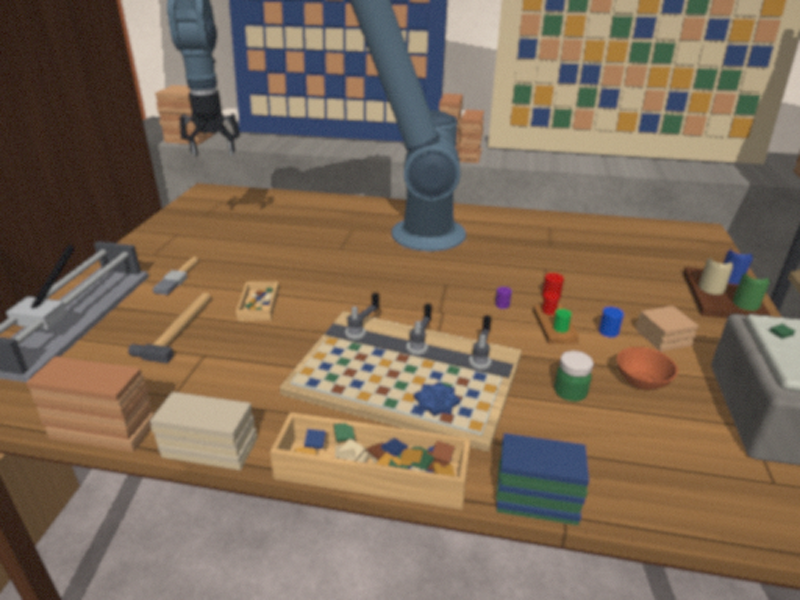

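View pics/side0b.png

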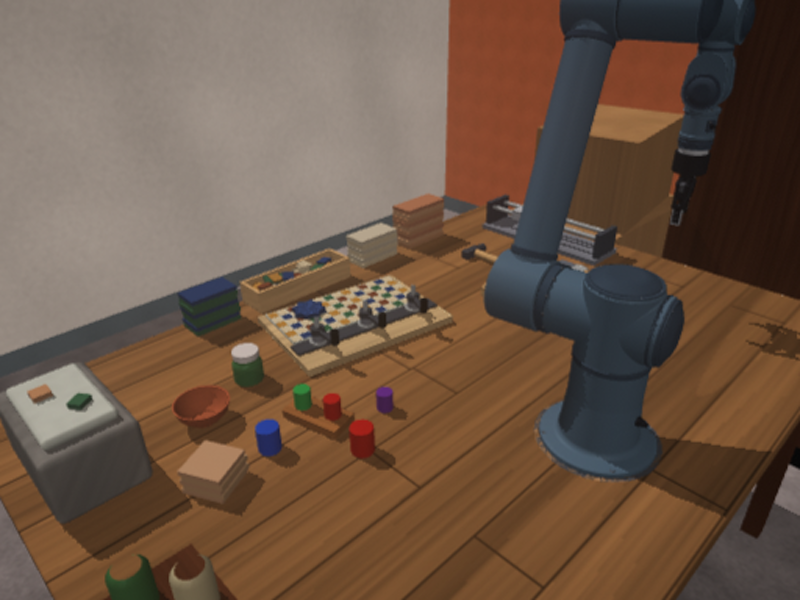

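View pics/wrist0.png

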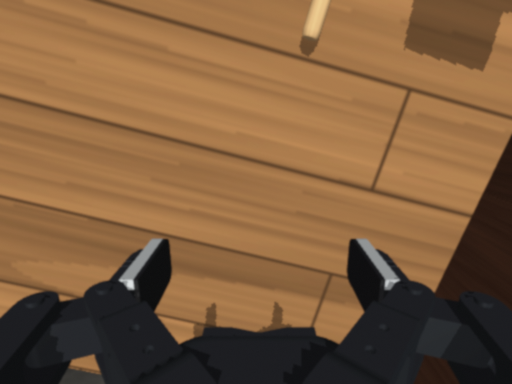

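The scene image (800x600) shows three clamps at about (356,325), (418,335) and (482,345). The cap stand is at the left of the board.
Possible red caps are a big one at scene (553,285) / side (362,438) and a smaller one on the stand at scene (551,302) / side (332,405). Other similar things are green (562,320), blue (611,322) and purple (503,297). The smaller red one on the stand fits the description, so I'll check it in a crop.

```bash
cat > h.py <<'E'
import numpy as np,cv2
def load(n):
    return dict(np.load(n))
def w(im,u,v,z=None):
    if z is None: z=im["range_z"][int(round(v)),int(round(u))]
    c=np.array([(u-im["cx"])/im["fx"]*z,(v-im["cy"])/im["fy"]*z,z])
    return im["R"].T@(c-im["t"])
def onz(im,u,v,h):
    d=im["R"].T@np.array([(u-im["cx"])/im["fx"],(v-im["cy"])/im["fy"],1]); o=-im["R"].T@im["t"]
    return o+d*(h-o[2])/d[2]
def cloud(im):
    v,u=np.mgrid[0:384,0:512]; z=im["range_z"]
    c=np.stack([(u-im["cx"])/im["fx"]*z,(v-im["cy"])/im["fy"]*z,z],-1)
    return (c-im["t"])@im["R"]
E
python3 - <<'E'
from h import *
a=load("scene0.npz");b=load("side0.npz")
c1=a["pixels"][160:260,170:400]; c2=b["pixels"][160:310,100:320]
cv2.imwrite("pics/c1.png",cv2.resize(c1,None,fx=3.4,fy=3.4,interpolation=cv2.INTER_CUBIC))
cv2.imwrite("pics/c2.png",cv2.resize(c2,None,fx=3.6,fy=3.6,interpolation=cv2.INTER_CUBIC))
for n,im in(("scene",a),("side",b)):
    P=cloud(im);hsv=cv2.cvtColor(im["pixels"],cv2.COLOR_BGR2HSV);H,S,V=cv2.split(hsv)
    ok=(im["range_z"]>0)&(P[...,2]>0.005)&(P[...,2]<.13)&(np.hypot(P[...,0],P[...,1])<.8)
    for nm,m in(("red",((H<4)|(H>176))&(S>200)&(V>90)),("green",(H>50)&(H<75)&(S>150)),("dark",(V<45))):
        k,l,st,ce=cv2.connectedComponentsWithStats((m&ok).astype(np.uint8))
        for i in range(1,k):
            if st[i,4]<8: continue
            q=P[l==i]; print(n,nm,ce[i].round(1),st[i,4],"min",np.percentile(q,3,axis=0).round(3),"max",np.percentile(q,97,axis=0).round(3))
E
```

```text
scene red [353.  186.5] 213 min [0.277 0.316 0.024] max [0.402 0.352 0.062]
scene green [359.4 204.7] 95 min [0.443 0.338 0.029] max [0.468 0.361 0.062]
scene dark [239.8 191.8] 16 min [ 0.498 -0.044  0.069] max [ 0.508 -0.038  0.088]
scene dark [273.5 198.8] 13 min [0.522 0.072 0.068] max [0.528 0.076 0.088]
scene dark [311.  206.2] 20 min [0.54  0.191 0.069] max [0.549 0.199 0.088]
side red [212.  259.3] 131 min [0.365 0.316 0.026] max [0.394 0.344 0.061]
side red [230.9 279.6] 287 min [0.263 0.322 0.008] max [0.3   0.36  0.056]
side green [192.8 248.6] 38 min [0.436 0.338 0.057] max [0.459 0.36  0.062]
side dark [382.8 157.5] 74 min [ 0.39  -0.696  0.018] max [ 0.402 -0.665  0.082]
side dark [270.6 195. ] 33 min [ 0.486 -0.048  0.055] max [ 0.5   -0.032  0.086]
side dark [244.4 204.4] 34 min [0.506 0.068 0.057] max [0.518 0.081 0.085]
side dark [213.9 215.2] 42 min [0.526 0.191 0.058] max [0.539 0.205 0.086]
side dark [362.3 258. ] 94 min [0.033 0.044 0.038] max [0.053 0.06  0.126]
side dark [409.6 270.3] 42 min [-0.085 -0.006  0.073] max [-0.068  0.01   0.085]
side dark [ 98.1 374.6] 109 min [0.237 0.739 0.018] max [0.257 0.754 0.085]
```

View pics/c1.png

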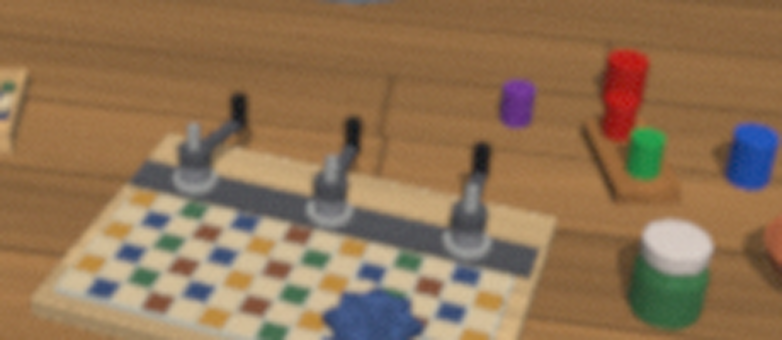

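View pics/c2.png

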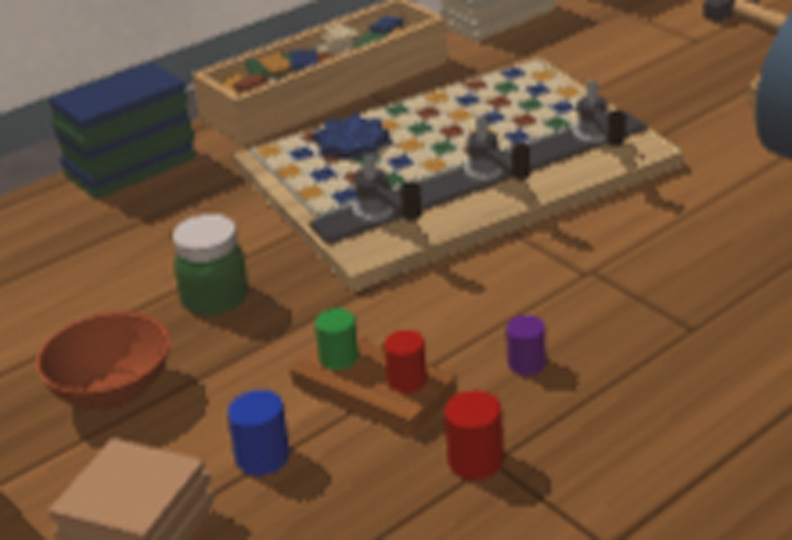

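Run:
```python
from h import *
for f in("scene0.npz","side0.npz"):
    im=load(f);P=cloud(im);ok=(im["range_z"]>0)
    V=cv2.cvtColor(im["pixels"],cv2.COLOR_BGR2HSV)[...,2]
    x,y,z=P[...,0],P[...,1],P[...,2]
    r=ok&(x>.4)&(x<.7)&(y>-.15)&(y<.3)
    for nm,m in(("stud",r&(z>.072)&(z<.1)&(V>=45)),("knob",r&(z>.057)&(V<45))):
      k,l,st,ce=cv2.connectedComponentsWithStats(m.astype(np.uint8))
      for i in range(1,k):
        if st[i,4]<4: continue
        q=P[l==i]; print(f,nm,ce[i].round(1),st[i,4],q.mean(0).round(4),q.min(0).round(3),q.max(0).round(3))
    # viewing dir
    print((-im["R"].T@im["t"]).round(3))
```

```text
scene0.npz stud [238.8 189.9] 18 [ 0.5008 -0.0458  0.0824] [ 0.494 -0.053  0.073] [ 0.51  -0.036  0.088]
scene0.npz stud [272.7 196.8] 19 [0.5215 0.0708 0.0834] [0.51  0.064 0.074] [0.531 0.079 0.09 ]
scene0.npz stud [226.1 199.6] 19 [ 0.5662 -0.0724  0.0826] [ 0.561 -0.077  0.072] [ 0.569 -0.068  0.093]
scene0.npz stud [310.3 204.4] 18 [0.5402 0.1922 0.0825] [0.532 0.185 0.073] [0.548 0.201 0.088]
scene0.npz stud [266.5 208.5] 24 [0.5909 0.0619 0.0832] [0.586 0.057 0.073] [0.596 0.067 0.092]
scene0.npz stud [307.5 217.5] 24 [0.6131 0.1887 0.083 ] [0.607 0.183 0.073] [0.617 0.194 0.093]
scene0.npz knob [239.8 191.8] 16 [ 0.5049 -0.0416  0.0781] [ 0.497 -0.044  0.068] [ 0.508 -0.038  0.089]
scene0.npz knob [273.5 198.8] 13 [0.5252 0.0741 0.0786] [0.521 0.072 0.068] [0.528 0.076 0.088]
scene0.npz knob [311.  206.2] 20 [0.5456 0.195  0.0798] [0.539 0.191 0.068] [0.549 0.199 0.088]
[1.544 0.203 0.743]
side0.npz stud [264.1 184.3] 13 [ 0.5554 -0.0693  0.0826] [ 0.552 -0.074  0.075] [ 0.562 -0.063  0.092]
side0.npz stud [233.1 194.3] 15 [0.5816 0.0664 0.0825] [0.577 0.062 0.073] [0.588 0.073 0.092]
side0.npz stud [242.2 202. ] 5 [0.5188 0.0785 0.0809] [0.516 0.07  0.072] [0.523 0.082 0.086]
side0.npz stud [202. 205.] 15 [0.6028 0.1932 0.0821] [0.596 0.188 0.072] [0.608 0.197 0.091]
side0.npz stud [211.  213.5] 4 [0.5401 0.2032 0.079 ] [0.538 0.202 0.074] [0.542 0.205 0.084]
side0.npz knob [270.5 194.7] 30 [ 0.4918 -0.0388  0.074 ] [ 0.484 -0.046  0.058] [ 0.499 -0.031  0.087]
side0.npz knob [244.4 204.3] 33 [0.5109 0.0755 0.0732] [0.505 0.068 0.057] [0.519 0.082 0.086]
side0.npz knob [213.9 215.2] 42 [0.5322 0.1976 0.0731] [0.526 0.189 0.058] [0.546 0.205 0.088]
[-0.384  0.878  0.79 ]
```

Checks: fitting the stud points at 135 mm spacing gives S1 (.5605,-.073), S2 (.5845,.060) and S3 (.6085,.1925). The knobs are K1 (.496,-.0445), K2 (.516,.071) and K3 (.537,.1935). Each arm comes out at about 70 mm, which matches. The red cap is at about (.382,.332) and the green at (.449,.350), 69 mm apart, which also matches.

Next I'll work out the moves to knob 1.

```bash
cat >> h.py <<'E'
def to(target,heading=None,s=None):
    from station import get_state
    s=s or get_state(); R=s["tool_rot"]; p=s["tool_pos"]
    h=np.degrees(np.arctan2(R[1,2],R[0,2]))
    d=R.T@(np.array(target)-p)*100
    print("t",round(s["time"],2),"pos",p.round(4),"hd",round(h,2),"F",s["ft_force"].round(2),"w",round(s["width"],4))
    print("shift cm",d.round(2),"turn y deg",None if heading is None else round(-((heading-h+180)%360-180),2))
E
python3 - <<'E'
from h import *
to([.5074,-.0189,.16],66)
E
```

```text
t 0.15 pos [ 0.1443 -0.5561  0.2306] hd 14.54 F [0.58 0.03 0.53] w 0.0857
shift cm [-42.87   7.13  48.63] turn y deg -51.46
```

{"op": "send_rows", "data": {
  "rows": [-42.9, 4, 48.6, 0, -51.5, 0, -42.9, 4, 48.6, 0, -51.5, 0, -42.9, 4, 48.6, 0, -51.5, 0, -42.9, 4, 48.6, 0, -51.5, 0, -42.9, 4, 48.6, 0, -51.5, 0],
  "hand": 1,
  "squeeze": 60
}}

```text
time: 0.65
tool_pos: [0.2846, -0.3479, 0.2156]
tool_rot: [[0.846, 0.0, 0.532], [-0.532, 0.0, 0.846], [0.0, -1.0, 0.0]]
ft_force: [1.1, -0.6, -0.5]
width: 0.0121
```

Run:
```python
from h import *
to([.5074,-.0189,.16],66)
from station import get_state; print(get_state()["joint_pos"].round(3))
```

```text
t 0.65 pos [ 0.2846 -0.3479  0.2156] hd 57.83 F [ 1.15 -0.58 -0.49] w 0.0121
shift cm [ 1.34  5.57 39.71] turn y deg -8.17
[-1.027  0.131 -0.287  1.154  0.     1.106]
```

{"op": "send_rows", "data": {
  "rows": [1.3, 5, 39.7, 0, -8.2, 0, 1.3, 5, 39.7, 0, -8.2, 0, 1.3, 5, 39.7, 0, -8.2, 0, 1.3, 5, 39.7, 0, -8.2, 0, 1.3, 5, 39.7, 0, -8.2, 0]
}}

```text
time: 1.15
tool_pos: [0.4247, -0.1431, 0.1844]
tool_rot: [[0.911, 0.0, 0.411], [-0.411, -0.0, 0.911], [0.0, -1.0, -0.0]]
ft_force: [1.1, 0.1, 0.2]
width: 0.0001
```

{"op": "send_rows", "data": {
  "rows": [0, 0, 13, 0, 0, 0, 0, 0, 13, 0, 0, 0, 0, 0, 13, 0, 0, 0, 0, 0, 13, 0, 0, 0]
}}

```text
time: 1.55
tool_pos: [0.4784, -0.0233, 0.1844]
tool_rot: [[0.914, 0.0, 0.406], [-0.406, 0.001, 0.914], [-0.0, -1.0, 0.001]]
ft_force: [-0.2, -1.0, -0.4]
width: 0.0001
```

Run:
```python
from h import *
to([.5074,-.0189,.07],66)
from station import get_state,get_image; print(get_state()["joint_pos"].round(3))
im=get_image("wrist"); cv2.imwrite("pics/w1.png",im["pixels"]); np.savez("w1.npz",**im)
```

```text
t 1.55 pos [ 0.4784 -0.0233  0.1844] hd 66.04 F [-0.22 -1.02 -0.43] w 0.0001
shift cm [ 2.47 11.44  1.57] turn y deg 0.04
[-1.820e-01  2.050e-01 -2.790e-01  1.087e+00  1.000e-03  1.807e+00]
```

View pics/w1.png

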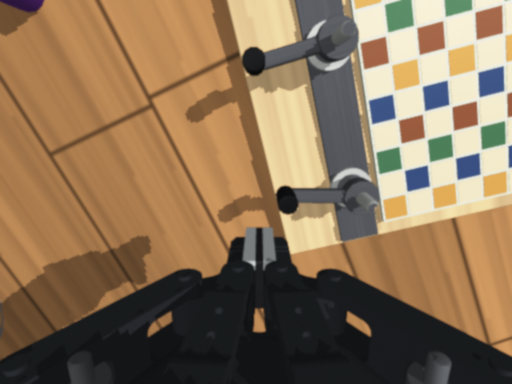

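Run:
```python
from h import *
im=load("w1.npz")
print("cam",(-im["R"].T@im["t"]).round(3))
for n,u,v in(("k1",287,197),("k2",254,59)): print(n,onz(im,u,v,.088).round(4),w(im,u,v).round(4))
for n,u,v in(("s1",370,204),("s2",344,31)): print(n,onz(im,u,v,.094).round(4),w(im,u,v).round(4))
print(onz(im,259,245,.184),w(im,259,245).round(4))
cv2.imwrite("pics/w1c.png",cv2.resize(im["pixels"][0:260,220:420],None,fx=3,fy=2.3,interpolation=cv2.INTER_CUBIC))
```

```text
cam [0.508 0.041 0.328]
k1 [ 0.4994 -0.0366  0.088 ] [ 0.4994 -0.0364  0.0887]
k2 [0.518  0.0726 0.088 ] [0.5179 0.0725 0.089 ]
s1 [ 0.56   -0.0681  0.094 ] [ 0.5598 -0.0677  0.0949]
s2 [0.5834 0.0627 0.094 ] [0.5921 0.0652 0.0673]
[ 0.47903874 -0.02412999  0.184     ] [ 0.484  -0.0128  0.209 ]
```

View pics/w1c.png

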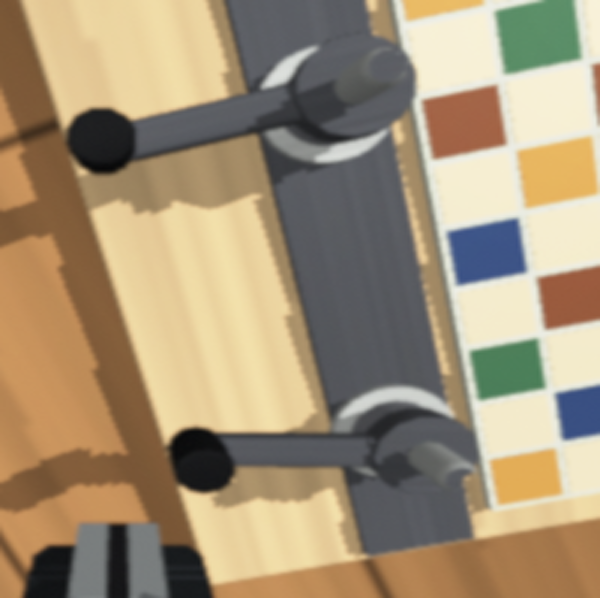

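Run:
```python
from h import *
im=load("w1.npz")
for n,u,v,h in(("k1",288.3,202.5,.088),("k2",254.3,61,.088),("s1",373,205,.094),("s2",349,27.5,.094)): print(n,onz(im,u,v,h).round(4))
to([.511,-.014,.07],66)
to([.511,-.014,.12],66)
```

```text
k1 [ 0.4985 -0.0416  0.088 ]
k2 [0.5176 0.0713 0.088 ]
s1 [ 0.562 -0.07   0.094]
s2 [0.5874 0.0634 0.094 ]
t 1.6 pos [ 0.4777 -0.0251  0.1843] hd 65.93 F [-0.38 -0.22 -0.54] w -0.0005
shift cm [ 2.6  11.43  2.38] turn y deg -0.07
t 1.6 pos [ 0.4777 -0.0251  0.1843] hd 65.93 F [-0.38 -0.22 -0.54] w -0.0005
shift cm [2.6  6.43 2.37] turn y deg -0.07
```

{"op": "send_rows", "data": {
  "rows": [2.6, 2, 2.4, 0, 0, 0, 2.6, 7, 2.4, 0, 0, 0, 2.6, 11.4, 2.4, 0, 0, 0, 2.6, 11.4, 2.4, 0, 0, 0, 2.6, 11.4, 2.4, 0, 0, 0]
}}

```text
time: 2.1
tool_pos: [0.5096, -0.0162, 0.0707]
tool_rot: [[0.911, -0.003, 0.413], [-0.413, 0.0, 0.911], [-0.003, -1.0, -0.001]]
ft_force: [-0.2, 0.8, 0.9]
width: -0.0001
```

Run:
```python
from h import *
to([.511,-.014,.07],66)
from station import get_state,get_image
im=get_image("wrist"); cv2.imwrite("pics/w2.png",im["pixels"]); np.savez("w2.npz",**im)
```

```text
t 2.1 pos [ 0.5096 -0.0162  0.0707] hd 65.62 F [-0.21  0.76  0.86] w -0.0001
shift cm [0.03 0.07 0.26] turn y deg -0.38
```

View pics/w2.png

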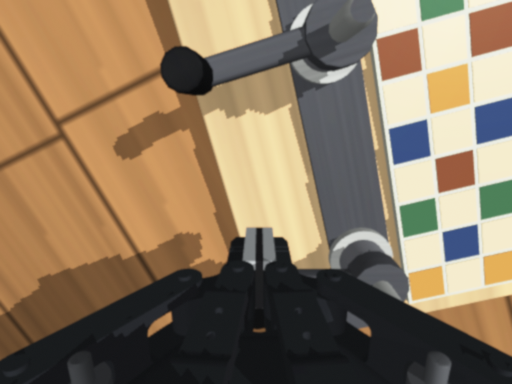

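{"op": "send_rows", "data": {
  "rows": [0, 0, -0.3, 0, 0, 0, 0, 0, -0.5, 0, 0, 0, 0, 0, -0.6, 0, 0, 0, 0, 0, -0.7, 0, 0, 0, 0, 0, -0.7, 0, 0, 0]
}}

```text
time: 2.65
tool_pos: [0.5083, -0.0219, 0.071]
tool_rot: [[0.911, 0.001, 0.411], [-0.411, -0.0, 0.911], [0.001, -1.0, 0.0]]
ft_force: [0.2, 1.1, -0.6]
width: 0.0001
```

{"op": "send_rows", "data": {
  "rows": [0, 0, -0.1, 0, 0, 0, 0, 0, -0.1, 0, 0, 0]
}}

```text
time: 2.85
tool_pos: [0.5077, -0.0227, 0.0706]
tool_rot: [[0.911, -0.0, 0.411], [-0.411, -0.0, 0.911], [-0.0, -1.0, -0.0]]
ft_force: [-0.5, 0.1, 1.2]
width: 0.0001
```

{"op": "send_rows", "data": {
  "rows": [0, 0, -0.1, 0, 0, 0, 0, 0, -0.1, 0, 0, 0]
}}

```text
time: 3.05
tool_pos: [0.5072, -0.0236, 0.0706]
tool_rot: [[0.911, -0.0, 0.411], [-0.411, -0.0, 0.911], [-0.0, -1.0, -0.0]]
ft_force: [0.5, 0.1, -0.4]
width: 0.0003
```

{"op": "send_rows", "data": {
  "rows": [0, 0, -0.1, 0, 0, 0, 0, 0, -0.1, 0, 0, 0]
}}

```text
time: 3.25
tool_pos: [0.5069, -0.0246, 0.0706]
tool_rot: [[0.911, -0.0, 0.411], [-0.411, -0.0, 0.911], [-0.0, -1.0, -0.0]]
ft_force: [0.1, 0.6, 0.9]
width: 0.0
```

{"op": "send_rows", "data": {
  "rows": [0, 0, -0.1, 0, 0, 0, 0, 0, -0.1, 0, 0, 0]
}}

```text
time: 3.45
tool_pos: [0.5065, -0.0255, 0.0707]
tool_rot: [[0.911, -0.0, 0.411], [-0.411, -0.0, 0.911], [0.0, -1.0, -0.0]]
ft_force: [-0.5, -0.3, -0.1]
width: 0.0001
```

{"op": "send_rows", "data": {
  "rows": [0, 0, -0.1, 0, 0, 0, 0, 0, -0.1, 0, 0, 0]
}}

```text
time: 3.65
tool_pos: [0.5061, -0.0264, 0.0707]
tool_rot: [[0.911, -0.0, 0.411], [-0.411, -0.0, 0.911], [0.0, -1.0, -0.0]]
ft_force: [-0.0, 0.1, 0.3]
width: -0.0001
```

{"op": "send_rows", "data": {
  "rows": [0, 0, -0.1, 0, 0, 0, 0, 0, -0.1, 0, 0, 0]
}}

```text
time: 3.85
tool_pos: [0.5059, -0.0268, 0.0707]
tool_rot: [[0.912, 0.0, 0.411], [-0.411, 0.001, 0.912], [-0.0, -1.0, 0.001]]
ft_force: [-0.2, 2.7, -0.7]
width: 0.0001
```

{"op": "send_rows", "data": {
  "rows": [0, 0, -0.1, 0, 0, 0, 0, 0, -0.1, 0, 0, 0]
}}

```text
time: 4.05
tool_pos: [0.5056, -0.0273, 0.0707]
tool_rot: [[0.912, 0.001, 0.411], [-0.411, 0.002, 0.912], [-0.0, -1.0, 0.002]]
ft_force: [1.8, 4.8, -1.0]
width: -0.0002
```

{"op": "send_rows", "data": {
  "rows": [0, 0, -0.1, 0, 0, 0, 0, 0, -0.1, 0, 0, 0]
}}

```text
time: 4.25
tool_pos: [0.5054, -0.0277, 0.0707]
tool_rot: [[0.912, 0.001, 0.411], [-0.411, 0.003, 0.912], [-0.0, -1.0, 0.003]]
ft_force: [3.1, 6.4, -1.8]
width: 0.0001
```

{"op": "send_rows", "data": {
  "rows": [0, 0, -0.1, 0, 0, 0, 0, 0, -0.1, 0, 0, 0]
}}

```text
time: 4.45
tool_pos: [0.5052, -0.028, 0.0708]
tool_rot: [[0.912, 0.002, 0.41], [-0.41, 0.005, 0.912], [-0.0, -1.0, 0.005]]
ft_force: [2.7, 8.8, -1.8]
width: -0.0001
```

{"op": "send_rows", "data": {
  "rows": [0, 0, -0.1, 0, 0, 0, 0, 0, -0.1, 0, 0, 0]
}}

```text
time: 4.65
tool_pos: [0.505, -0.0283, 0.0708]
tool_rot: [[0.912, 0.002, 0.41], [-0.41, 0.006, 0.912], [-0.0, -1.0, 0.006]]
ft_force: [2.8, 9.5, -0.6]
width: -0.0001
```

Clamp 1's lever resists linearly up to about 10 N without breaking away, so it is tight. I'll back off and go to lever 2.

{"op": "send_rows", "data": {
  "rows": [0, 0, 1, 0, 0, 0, 0, -3, 1.4, 0, 0, 0, 0, -6, 2, 0, -6, 0, 0, -6, 6, 0, -14.5, 0, 0, -6, 6, 0, -14.5, 0]
}}

```text
time: 5.15
tool_pos: [0.5313, 0.0258, 0.1321]
tool_rot: [[0.986, 0.004, 0.165], [-0.165, -0.001, 0.986], [0.004, -1.0, -0.0]]
ft_force: [0.7, -1.0, -0.6]
width: 0.0003
```

Run:
```python
from h import *
to([.521,.097,.07],80.5)
```

```text
t 5.15 pos [0.5313 0.0258 0.1321] hd 80.49 F [ 0.73 -1.01 -0.64] w 0.0003
shift cm [-2.21  6.2   6.85] turn y deg -0.01
```

{"op": "send_rows", "data": {
  "rows": [-1, 0, 4, 0, 0, 0, -2.2, 0, 6.8, 0, 0, 0, -2.2, 1, 6.8, 0, 0, 0, -2.2, 6, 6.8, 0, 0, 0, -2.2, 6.2, 6.8, 0, 0, 0]
}}

```text
time: 5.65
tool_pos: [0.5133, 0.0933, 0.0632]
tool_rot: [[0.985, -0.011, 0.171], [-0.171, -0.003, 0.985], [-0.01, -1.0, -0.004]]
ft_force: [-1.8, -0.2, -1.6]
width: -0.0003
```

{"op": "send_rows", "data": {
  "rows": [0, 0, 0, 0, 0, 0, 0, 0, -0.2, 0, 0, 0, 0, 0, -0.3, 0, 0, 0]
}}

```text
time: 5.95
tool_pos: [0.5195, 0.0915, 0.0703]
tool_rot: [[0.985, 0.003, 0.171], [-0.171, 0.001, 0.985], [0.003, -1.0, 0.002]]
ft_force: [-0.8, 2.9, -2.4]
width: -0.0001
```

Run:
```python
from h import *
to([.521,.097,.07],80.5)
from station import get_state,get_image
im=get_image("wrist"); cv2.imwrite("pics/w3.png",im["pixels"]); np.savez("w3.npz",**im)
```

```text
t 5.95 pos [0.5195 0.0915 0.0703] hd 80.17 F [-0.8   2.85 -2.35] w -0.0001
shift cm [0.05 0.03 0.56] turn y deg -0.33
```

View pics/w3.png

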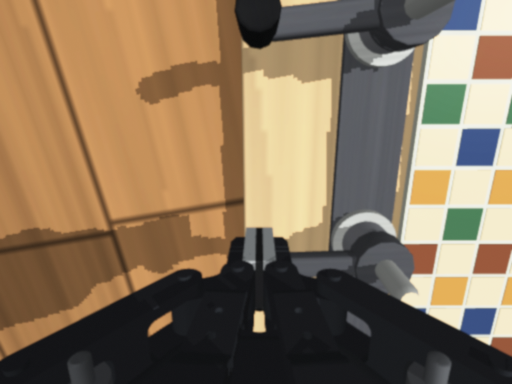

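The wrist view shows the fingers just beside knob 2, whose arm is at about (310,262).

{"op": "send_rows", "data": {
  "rows": [0, 0, 0, 0, 0, 0, 0, 0, 0, 0, 0, 0]
}}

```text
time: 6.2
tool_pos: [0.5194, 0.0917, 0.0698]
tool_rot: [[0.985, 0.003, 0.17], [-0.17, 0.0, 0.985], [0.003, -1.0, 0.001]]
ft_force: [1.4, 1.4, 1.5]
width: -0.0003
```

{"op": "send_rows", "data": {
  "rows": [0, 0, -0.1, 0, 0, 0, 0, 0, -0.1, 0, 0, 0]
}}

```text
time: 6.4
tool_pos: [0.5192, 0.0912, 0.0695]
tool_rot: [[0.986, 0.003, 0.17], [-0.17, 0.001, 0.986], [0.002, -1.0, 0.002]]
ft_force: [1.4, 4.3, 3.4]
width: 0.0001
```

{"op": "send_rows", "data": {
  "rows": [0, 0, -0.1, 0, 0, 0, 0, 0, -0.1, 0, 0, 0]
}}

```text
time: 6.6
tool_pos: [0.5191, 0.0909, 0.0695]
tool_rot: [[0.986, 0.003, 0.169], [-0.169, 0.003, 0.986], [0.002, -1.0, 0.003]]
ft_force: [2.6, 6.3, 3.5]
width: 0.0
```

{"op": "send_rows", "data": {
  "rows": [0, 0, -0.1, 0, 0, 0, 0, 0, -0.1, 0, 0, 0]
}}

```text
time: 6.8
tool_pos: [0.519, 0.0906, 0.0695]
tool_rot: [[0.986, 0.003, 0.169], [-0.169, 0.004, 0.986], [0.002, -1.0, 0.005]]
ft_force: [2.4, 8.6, 3.3]
width: -0.0
```

{"op": "send_rows", "data": {
  "rows": [0, 0, -0.1, 0, 0, 0, 0, 0, -0.1, 0, 0, 0]
}}

```text
time: 7.0
tool_pos: [0.519, 0.0903, 0.0696]
tool_rot: [[0.986, 0.003, 0.169], [-0.169, 0.006, 0.986], [0.002, -1.0, 0.006]]
ft_force: [2.1, 10.5, 3.5]
width: 0.0005
```

Run:
```python
from h import *
to([.537,.2185,.07],90)
to([.535,.15,.12],90)
```

```text
t 7.0 pos [0.519  0.0903 0.0696] hd 80.3 F [ 2.07 10.46  3.51] w 0.0005
shift cm [-0.38  0.04 12.94] turn y deg -9.7
t 7.0 pos [0.519  0.0903 0.0696] hd 80.3 F [ 2.07 10.46  3.51] w 0.0005
shift cm [ 0.59 -5.    6.19] turn y deg -9.7
```

{"op": "send_rows", "data": {
  "rows": [0, 0, 1, 0, 0, 0, 0, -3, 1.4, 0, 0, 0, 0, -6, 3, 0, -5, 0, -0.4, -6, 8, 0, -9.7, 0, -0.4, -6, 13.2, 0, -9.7, 0]
}}

```text
time: 7.5
tool_pos: [0.5358, 0.2162, 0.1295]
tool_rot: [[1.0, 0.001, 0.003], [-0.003, -0.002, 1.0], [0.001, -1.0, -0.002]]
ft_force: [1.0, -0.4, -0.6]
width: 0.0001
```

{"op": "send_rows", "data": {
  "rows": [0, 0, 0.4, 0, 0, 0, 0, 0, 0.4, 0, 0, 0]
}}

```text
time: 7.7
tool_pos: [0.5346, 0.2207, 0.1277]
tool_rot: [[1.0, -0.002, -0.001], [0.001, -0.003, 1.0], [-0.002, -1.0, -0.003]]
ft_force: [0.0, -1.3, 0.5]
width: -0.0001
```

Run:
```python
from h import *
to([.537,.2200,.07],90)
from station import get_state,get_image
im=get_image("side"); cv2.imwrite("pics/s3.png",cv2.resize(im["pixels"][130:280,140:360],None,fx=3.6,fy=3.6)); np.savez("s3.npz",**im)
```

```text
t 7.7 pos [0.5346 0.2207 0.1277] hd 90.05 F [ 0.03 -1.31  0.46] w -0.0001
shift cm [ 0.25  5.77 -0.06] turn y deg 0.05
```

View pics/s3.png

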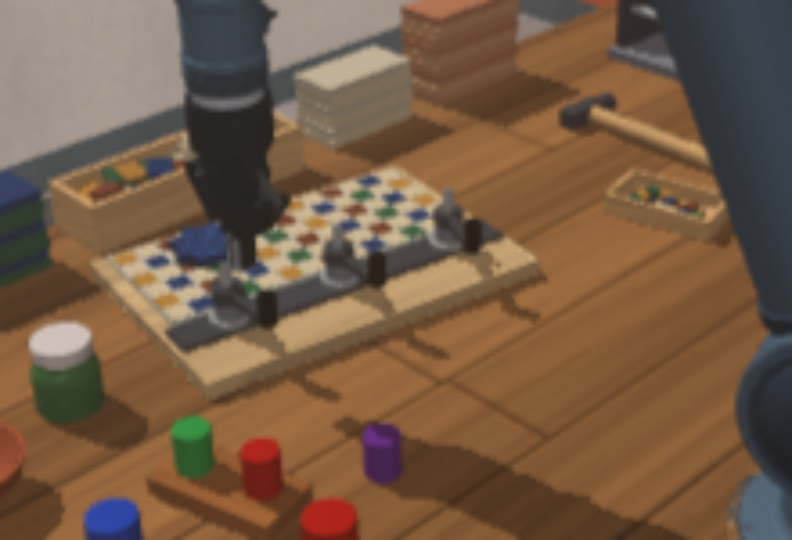

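{"op": "send_rows", "data": {
  "rows": [0.2, 2.5, 0.3, 0, 0, 0, 0.2, 5, 0.3, 0, 0, 0, 0.2, 5.6, 0.3, 0, 0, 0, 0.2, 5.6, 0.2, 0, 0, 0, 0.2, 5.6, 0, 0, 0, 0]
}}

```text
time: 8.25
tool_pos: [0.5379, 0.2194, 0.0734]
tool_rot: [[1.0, 0.001, 0.003], [-0.003, -0.0, 1.0], [0.001, -1.0, -0.0]]
ft_force: [-0.4, 0.3, 0.7]
width: 0.0002
```

{"op": "send_rows", "data": {
  "rows": [0, 0, -0.1, 0, 0, 0, 0, 0, -0.2, 0, 0, 0, 0, 0, -0.3, 0, 0, 0, 0, 0, -0.3, 0, 0, 0]
}}

```text
time: 8.65
tool_pos: [0.5378, 0.2172, 0.0731]
tool_rot: [[1.0, 0.001, 0.002], [-0.002, 0.0, 1.0], [0.001, -1.0, 0.0]]
ft_force: [-0.1, -0.3, -0.4]
width: 0.0002
```

{"op": "send_rows", "data": {
  "rows": [0, 0, -0.1, 0, 0, 0, 0, 0, -0.2, 0, 0, 0, 0, 0, -0.2, 0, 0, 0]
}}

```text
time: 8.95
tool_pos: [0.5375, 0.2152, 0.0726]
tool_rot: [[1.0, -0.0, 0.002], [-0.002, -0.0, 1.0], [-0.0, -1.0, -0.0]]
ft_force: [0.4, 0.0, -1.3]
width: 0.0002
```

{"op": "send_rows", "data": {
  "rows": [0, 0, -0.1, 0, 0, 0, 0, 0, -0.1, 0, 0, 0]
}}

```text
time: 9.15
tool_pos: [0.5375, 0.2147, 0.0727]
tool_rot: [[1.0, -0.0, 0.001], [-0.001, 0.001, 1.0], [-0.0, -1.0, 0.001]]
ft_force: [-0.3, 1.6, 0.2]
width: 0.0001
```

{"op": "send_rows", "data": {
  "rows": [0, 0, -0.1, 0, 0, 0, 0, 0, -0.1, 0, 0, 0]
}}

```text
time: 9.35
tool_pos: [0.5374, 0.2141, 0.0727]
tool_rot: [[1.0, -0.0, 0.001], [-0.001, 0.002, 1.0], [-0.0, -1.0, 0.002]]
ft_force: [-0.5, 4.9, 0.3]
width: 0.0003
```

{"op": "send_rows", "data": {
  "rows": [0, 0, -0.1, 0, 0, 0, 0, 0, -0.1, 0, 0, 0]
}}

```text
time: 9.55
tool_pos: [0.5373, 0.2135, 0.0727]
tool_rot: [[1.0, -0.0, 0.001], [-0.001, 0.003, 1.0], [-0.0, -1.0, 0.003]]
ft_force: [-0.8, 6.0, 0.0]
width: -0.0
```

{"op": "send_rows", "data": {
  "rows": [0, 0, -0.1, 0, 0, 0, 0, 0, -0.1, 0, 0, 0]
}}

```text
time: 9.75
tool_pos: [0.5372, 0.2126, 0.0728]
tool_rot: [[1.0, -0.001, 0.001], [-0.001, 0.003, 1.0], [-0.001, -1.0, 0.003]]
ft_force: [-1.5, 6.0, 0.3]
width: -0.0001
```

{"op": "send_rows", "data": {
  "rows": [0, 0, -0.1, 0, 0, 0, 0, 0, -0.1, 0, 0, 0]
}}

```text
time: 9.95
tool_pos: [0.5371, 0.2116, 0.0727]
tool_rot: [[1.0, -0.001, 0.001], [-0.001, 0.003, 1.0], [-0.001, -1.0, 0.003]]
ft_force: [-1.8, 6.2, 0.7]
width: -0.0001
```

Lever 3 broke away and drags at a steady 6 N, so clamp 3 is the loose one. I'll push it round its arc, turning the tool with it.

{"op": "send_rows", "data": {
  "rows": [-0.09, 0, -0.37, 0, -3, 0, -0.15, 0, -0.75, 0, -6, 0, -0.2, 0, -1.13, 0, -9, 0, -0.23, 0, -1.51, 0, -12, 0, -0.24, 0, -1.89, 0, -15, 0]
}}

```text
time: 10.45
tool_pos: [0.5338, 0.1925, 0.0725]
tool_rot: [[0.965, -0.002, -0.26], [0.26, 0.003, 0.965], [-0.002, -1.0, 0.003]]
ft_force: [-3.1, 7.1, 0.6]
width: 0.0004
```

```bash
cat >> h.py <<'E'
def arc():
    from station import get_state
    s=get_state();S=np.array([.6085,.1925]);p=s["tool_pos"][:2]-S;R=s["tool_rot"]
    h=np.degrees(np.arctan2(R[1,2],R[0,2])); z=R[:2,2]; k=p-.0185*z
    print("t",s["time"],"hd",h.round(2),"knob r",np.hypot(*k).round(4),"ang",(np.degrees(np.arctan2(k[1],k[0]))%360).round(2),"Ftool",(R.T@s["ft_force"]).round(2),"z",s["tool_pos"][2].round(4))
E
python3 -c "
from h import *
arc()"
```

```text
t 10.45 hd 105.1 knob r 0.0721 ang 194.31 Ftool [-1.19 -0.55  7.67] z 0.0725
```

{"op": "send_rows", "data": {
  "rows": [-0.09, 0, -0.37, 0, -3, 0, -0.15, 0, -0.75, 0, -6, 0, -0.2, 0, -1.13, 0, -9, 0, -0.23, 0, -1.51, 0, -12, 0, -0.24, 0, -1.89, 0, -15, 0]
}}

```text
time: 10.95
tool_pos: [0.5357, 0.1732, 0.0723]
tool_rot: [[0.865, -0.004, -0.501], [0.501, 0.002, 0.865], [-0.002, -1.0, 0.003]]
ft_force: [-4.5, 4.7, 2.0]
width: -0.0001
```

{"op": "send_rows", "data": {
  "rows": [-0.09, 0, -0.37, 0, -3, 0, -0.15, 0, -0.75, 0, -6, 0, -0.2, 0, -1.13, 0, -9, 0, -0.23, 0, -1.51, 0, -12, 0]
}}

```text
time: 11.35
tool_pos: [0.5407, 0.1587, 0.0722]
tool_rot: [[0.742, -0.004, -0.67], [0.67, 0.001, 0.742], [-0.003, -1.0, 0.004]]
ft_force: [-5.2, 4.1, 2.6]
width: -0.0003
```

```bash
python3 -c "
from h import *
arc()"
```

```text
t 11.35 hd 132.08 knob r 0.073 ang 220.65 Ftool [-1.1  -2.56  6.49] z 0.0722
```

{"op": "send_rows", "data": {
  "rows": [-0.04, 0, -0.18, 0, -1.5, 0, -0.08, 0, -0.37, 0, -3, 0, -0.11, 0, -0.56, 0, -4.5, 0, -0.15, 0, -0.75, 0, -6, 0, -0.18, 0, -0.93, 0, -7.5, 0]
}}

```text
time: 11.85
tool_pos: [0.5454, 0.1503, 0.0721]
tool_rot: [[0.649, -0.005, -0.76], [0.76, 0.0, 0.649], [-0.003, -1.0, 0.004]]
ft_force: [-4.9, 2.9, 3.3]
width: -0.0003
```

{"op": "send_rows", "data": {
  "rows": [-0.03, 0, -0.12, 0, -1, 0, -0.06, 0, -0.25, 0, -2, 0, -0.09, 0, -0.37, 0, -3, 0]
}}

```text
time: 12.15
tool_pos: [0.5476, 0.1472, 0.0721]
tool_rot: [[0.609, -0.005, -0.793], [0.793, 0.0, 0.609], [-0.003, -1.0, 0.004]]
ft_force: [-5.3, 2.9, 3.8]
width: -0.0
```

```bash
python3 -c "
from h import *
arc()"
```

```text
t 12.15 hd 142.48 knob r 0.0731 ang 230.77 Ftool [-0.97 -3.72  5.97] z 0.0721
```

{"op": "send_rows", "data": {
  "rows": [-0.03, 0, -0.12, 0, -1, 0, -0.06, 0, -0.25, 0, -2, 0, -0.09, 0, -0.37, 0, -3, 0]
}}

```text
time: 12.45
tool_pos: [0.5499, 0.1441, 0.0721]
tool_rot: [[0.567, -0.005, -0.824], [0.824, -0.0, 0.567], [-0.003, -1.0, 0.004]]
ft_force: [-5.4, 2.5, 3.4]
width: -0.0001
```

{"op": "send_rows", "data": {
  "rows": [-0.03, 0, -0.12, 0, -1, 0, -0.06, 0, -0.25, 0, -2, 0]
}}

```text
time: 12.65
tool_pos: [0.5515, 0.1422, 0.072]
tool_rot: [[0.538, -0.005, -0.843], [0.843, -0.0, 0.538], [-0.003, -1.0, 0.004]]
ft_force: [-5.6, 2.9, 3.9]
width: -0.0004
```

{"op": "send_rows", "data": {
  "rows": [-0.03, 0, -0.12, 0, -1, 0, -0.03, 0, -0.12, 0, -1, 0]
}}

```text
time: 12.85
tool_pos: [0.5521, 0.1414, 0.072]
tool_rot: [[0.523, -0.006, -0.852], [0.852, 0.0, 0.523], [-0.003, -1.0, 0.005]]
ft_force: [-6.3, 3.7, 3.9]
width: 0.0001
```

```bash
python3 -c "
from h import *
arc()"
```

```text
t 12.85 hd 148.45 knob r 0.0731 ang 236.25 Ftool [-0.19 -3.82  7.32] z 0.072
```

{"op": "send_rows", "data": {
  "rows": [-0.03, 0, -0.12, 0, -1, 0, -0.03, 0, -0.12, 0, -1, 0]
}}

```text
time: 13.05
tool_pos: [0.5523, 0.1409, 0.0718]
tool_rot: [[0.508, -0.007, -0.861], [0.861, 0.001, 0.508], [-0.003, -1.0, 0.006]]
ft_force: [-7.3, 4.4, 4.3]
width: -0.0001
```

{"op": "send_rows", "data": {
  "rows": [-0.01, 0, -0.1, 0, 0, 0, -0.01, 0, -0.1, 0, 0, 0]
}}

```text
time: 13.25
tool_pos: [0.5527, 0.1406, 0.0718]
tool_rot: [[0.508, -0.008, -0.861], [0.861, 0.002, 0.508], [-0.003, -1.0, 0.007]]
ft_force: [-8.4, 4.8, 4.8]
width: 0.0001
```

```bash
python3 -c "
from h import *
arc()"
```

```text
t 13.25 hd 149.47 knob r 0.0732 ang 236.94 Ftool [-0.08 -4.7   9.69] z 0.0718
```

{"op": "send_rows", "data": {
  "rows": [-0.01, 0, -0.1, 0, 0, 0, -0.01, 0, -0.1, 0, 0, 0]
}}

```text
time: 13.45
tool_pos: [0.553, 0.1403, 0.0717]
tool_rot: [[0.508, -0.009, -0.861], [0.861, 0.002, 0.508], [-0.003, -1.0, 0.009]]
ft_force: [-9.9, 6.5, 5.4]
width: -0.0003
```

{"op": "send_rows", "data": {
  "rows": [0, 0, -0.05, 0, 0, 0, 0, 0, -0.05, 0, 0, 0]
}}

```text
time: 13.65
tool_pos: [0.553, 0.1401, 0.0716]
tool_rot: [[0.508, -0.009, -0.861], [0.862, 0.002, 0.508], [-0.003, -1.0, 0.009]]
ft_force: [-9.3, 6.1, 6.1]
width: -0.0003
```

```bash
python3 -c "
from h import *
arc()"
```

```text
t 13.65 hd 149.49 knob r 0.0733 ang 237.38 Ftool [ 0.5  -6.04 11.16] z 0.0716
```

At the stop the force has climbed to 11 N sideways and the lever has turned about 60°. I'll back away and lift.

{"op": "send_rows", "data": {
  "rows": [0, 0, 1, 0, 0, 0, 0, 0, 2, 0, 0, 0, 0, -4, 2.5, 0, 0, 0, 0, -9, 2.5, 0, 0, 0, 0, -13, 2.5, 0, 0, 0]
}}

```text
time: 14.15
tool_pos: [0.5366, 0.1514, 0.205]
tool_rot: [[0.509, 0.002, -0.861], [0.861, -0.001, 0.509], [-0.0, -1.0, -0.002]]
ft_force: [1.4, 0.8, 0.3]
width: 0.0002
```

Run:
```python
from h import *
from station import get_state,get_image
to([.382,.332,.2],90)
print(get_state()["joint_pos"].round(2))
for n in("side","scene","wrist"):
    im=get_image(n); np.savez(f"{n}4.npz",**im); cv2.imwrite(f"pics/{n}4.png",im["pixels"])
im=load("side4.npz");cv2.imwrite("pics/s4.png",cv2.resize(im["pixels"][130:280,140:360],None,fx=3.6,fy=3.6))
```

```text
t 14.15 pos [0.5366 0.1514 0.205 ] hd 149.42 F [1.41 0.78 0.27] w 0.0002
shift cm [ 7.68  0.45 22.5 ] turn y deg 59.42
[ 0.16  0.35 -0.03  1.19 -0.    0.7 ]
```

View pics/s4.png

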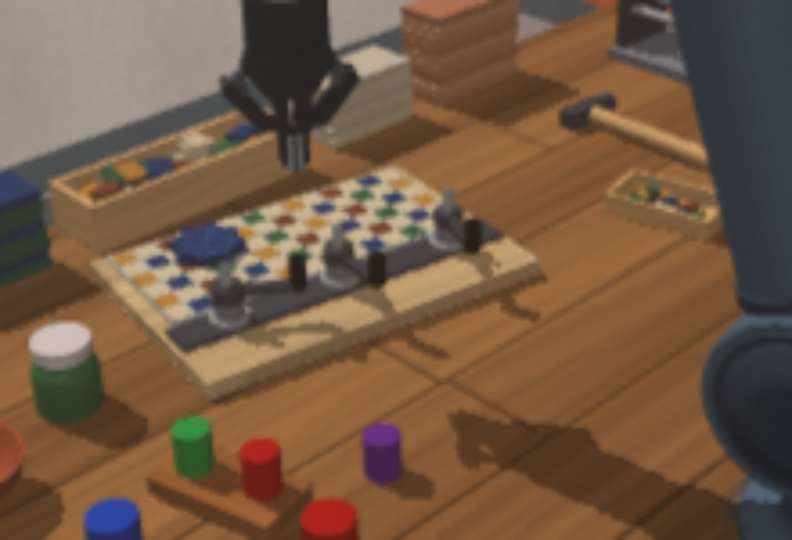

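View pics/wrist4.png

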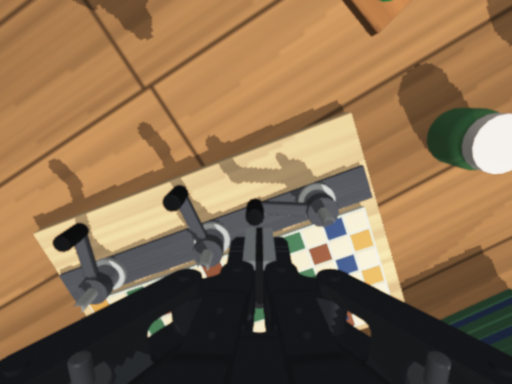

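Lever 3 now lies round at its stop, and levers 1 and 2 are unchanged. Next I'll move over the red cap, opening the hand on the way.

Run:
```python
from h import *
im=load("side4.npz"); 
# crop px -> full: u=140+X/3.6, v=130+Y/3.6
for n,X,Y,h in(("redtop",261,449,.062),("greentop",192,427,.062),("purple",382,435,.04),("bigred",330,510,.05),("stand corner",268,530,.02),("stand far",150,482,.02)):
    u,v=140+X/3.6,130+Y/3.6; print(n,onz(im,u,v,h).round(4),w(im,u,v).round(4))
to([.382,.332,.2],195)
```

```text
redtop [0.3781 0.3282 0.062 ] [0.3781 0.3282 0.062 ]
greentop [0.4429 0.3506 0.062 ] [0.4449 0.3493 0.0602]
purple [0.3421 0.2257 0.04  ] [0.3402 0.2274 0.042 ]
bigred [0.2912 0.3292 0.05  ] [0.2871 0.3325 0.0546]
stand corner [0.3357 0.3585 0.02  ] [0.3431 0.3532 0.0122]
stand far [0.4538 0.3911 0.02  ] [0.4576 0.3888 0.0165]
t 14.3 pos [0.5393 0.1518 0.2064] hd 149.41 F [-0.35  0.42 -0.5 ] w -0.0
shift cm [ 7.5   0.51 22.72] turn y deg -45.59
```

{"op": "send_rows", "data": {
  "rows": [7.5, 0, 22.7, 0, -45.6, 0, 7.5, 0, 22.7, 0, -45.6, 0, 7.5, 0, 22.7, 0, -45.6, 0, 7.5, 0, 22.7, 0, -45.6, 0, 7.5, 0, 22.7, 0, -45.6, 0],
  "hand": -0.7,
  "squeeze": 30
}}

```text
time: 14.8
tool_pos: [0.3767, 0.3325, 0.2011]
tool_rot: [[-0.221, -0.002, -0.975], [0.975, -0.002, -0.221], [-0.001, -1.0, 0.002]]
ft_force: [0.9, 0.2, -0.0]
width: 0.0718
```

{"op": "send_rows", "data": {
  "rows": [0, 0, 0, 0, -3, 0, 0, 0, 0, 0, -3, 0]
}}

```text
time: 15.0
tool_pos: [0.3779, 0.3319, 0.2012]
tool_rot: [[-0.267, -0.001, -0.964], [0.964, -0.002, -0.267], [-0.002, -1.0, 0.002]]
ft_force: [-0.2, 0.7, 0.7]
width: 0.0723
```

Run:
```python
from h import *
from station import get_image
to([.381,.331,.12],195)
im=get_image("wrist"); np.savez("w5.npz",**im); cv2.imwrite("pics/w5.png",im["pixels"])
```

```text
t 15.0 pos [0.3779 0.3319 0.2012] hd -164.49 F [-0.23  0.66  0.72] w 0.0723
shift cm [-0.15  8.12 -0.29] turn y deg 0.51
```

View pics/w5.png

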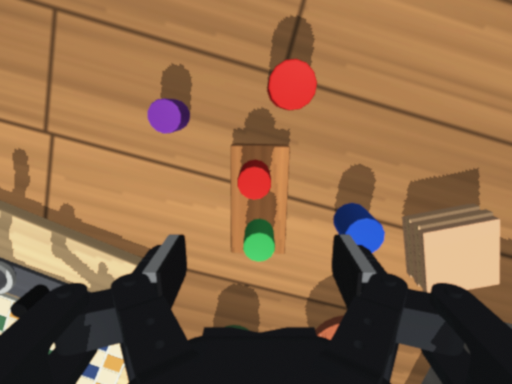

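Run:
```python
from h import *
im=load("w5.npz")
for n,u,v,h in(("red",254.5,182.5,.062),("green",259.3,240,.062),("blue",366,235,.06),("purple",167,116,.045),("bigred",292,85,.06)): print(n,onz(im,u,v,h).round(4),w(im,u,v).round(4))
P=cloud(im);hsv=cv2.cvtColor(im["pixels"],cv2.COLOR_BGR2HSV);H,S,V=cv2.split(hsv)
m=((H<5)|(H>175))&(S>200)&(abs(P[...,2]-.062)<.006)&(P[...,0]>.33)
q=P[m];print(m.sum(),q.min(0),q.max(0),q.mean(0)); print(np.degrees(np.arctan2(*(onz(im,259.3,240,.062)-onz(im,254.5,182.5,.062))[[1,0]])))
```

```text
red [0.3833 0.3291 0.062 ] [0.3831 0.329  0.0628]
green [0.4413 0.3501 0.062 ] [0.4405 0.3499 0.0637]
blue [0.407  0.4554 0.06  ] [0.4085 0.4578 0.0553]
purple [0.3459 0.2299 0.045 ] [0.3462 0.2292 0.0424]
bigred [0.2871 0.3378 0.06  ] [0.2869 0.338  0.057 ]
827 [0.36747409 0.31264373 0.05683645] [0.39901305 0.34399307 0.06497762] [0.38232903 0.32820365 0.06287901]
19.94510965428961
```

Run:
```python
from h import *
to([.3825,.3288,.03],197)
```

```text
t 15.05 pos [0.3785 0.3314 0.2014] hd -164.63 F [-0.39  1.02 -0.7 ] w 0.0724
shift cm [-0.33 17.14 -0.34] turn y deg -1.63
```

{"op": "send_rows", "data": {
  "rows": [-0.3, 4, -0.3, 0, -1.6, 0, -0.3, 8, -0.3, 0, -1.6, 0, -0.3, 11, -0.3, 0, -1.6, 0, -0.3, 11.5, -0.3, 0, -1.6, 0, -0.3, 11.5, -0.3, 0, -1.6, 0]
}}

```text
time: 15.55
tool_pos: [0.3826, 0.3283, 0.0867]
tool_rot: [[-0.29, -0.002, -0.957], [0.957, -0.002, -0.29], [-0.001, -1.0, 0.003]]
ft_force: [0.6, 0.1, 0.6]
width: 0.0725
```

Run:
```python
from h import *
from station import get_image
to([.3825,.3288,.03],197)
im=get_image("wrist"); np.savez("w6.npz",**im); cv2.imwrite("pics/w6.png",im["pixels"])
```

```text
t 15.55 pos [0.3826 0.3283 0.0867] hd -163.14 F [0.59 0.12 0.57] w 0.0725
shift cm [ 0.06  5.67 -0.02] turn y deg -0.14
```

View pics/w6.png

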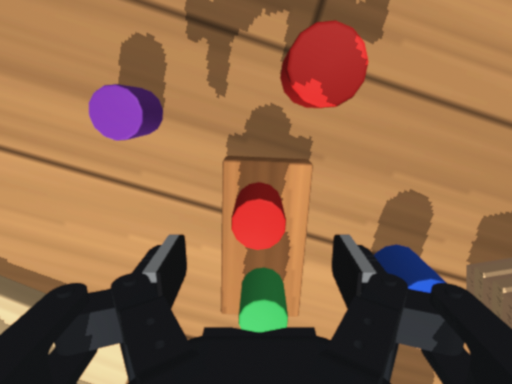

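The red cap (259,220) is centred between the pads, with the green cap behind it. I'll descend and grip.

{"op": "send_rows", "data": {
  "rows": [0, 2, 0, 0, 0, 0, 0, 4, 0, 0, 0, 0, 0, 5.4, 0, 0, 0, 0, 0, 5.7, 0, 0, 0, 0, 0, 5.7, 0, 0, 0, 0]
}}

```text
time: 16.1
tool_pos: [0.3841, 0.3301, 0.0318]
tool_rot: [[-0.292, 0.002, -0.957], [0.957, 0.001, -0.292], [0.0, -1.0, -0.002]]
ft_force: [-0.3, 0.5, 0.2]
width: 0.0727
```

{"op": "send_rows", "data": {
  "rows": [0, 0, 0, 0, 0, 0, 0, 0, 0, 0, 0, 0, 0, 0, 0, 0, 0, 0, 0, 0, 0, 0, 0, 0, 0, 0, 0, 0, 0, 0],
  "hand": 1,
  "squeeze": 30
}}

```text
time: 16.6
tool_pos: [0.384, 0.33, 0.0317]
tool_rot: [[-0.292, 0.002, -0.956], [0.956, 0.001, -0.292], [0.0, -1.0, -0.002]]
ft_force: [0.1, 0.4, 6.4]
width: 0.0329
```

{"op": "send_rows", "data": {
  "rows": [0, 0, 0, 0, 0, 0, 0, 0, 0, 0, 0, 0, 0, 0, 0, 0, 0, 0]
}}

```text
time: 16.9
tool_pos: [0.3839, 0.33, 0.0316]
tool_rot: [[-0.292, 0.002, -0.956], [0.956, 0.001, -0.292], [0.0, -1.0, -0.002]]
ft_force: [-0.0, -1.8, 6.1]
width: 0.0325
```

{"op": "send_rows", "data": {
  "rows": [0, -1, 0, 0, 0, 0, 0, -4, 0, 0, 0, 0, 0, -8, 0, 0, 0, 0, 0, -12, 0, 0, 0, 0, 0, -16, 0, 0, 0, 0]
}}

```text
time: 17.4
tool_pos: [0.3824, 0.3294, 0.1925]
tool_rot: [[-0.292, -0.001, -0.956], [0.956, -0.0, -0.292], [-0.0, -1.0, 0.001]]
ft_force: [0.9, 0.1, -0.5]
width: 0.0325
```

Run:
```python
from h import *
from station import get_image
to([.6085,.1925,.19],197)
for n in ("wrist","side"):
    im=get_image(n); np.savez(f"{n}7.npz",**im); cv2.imwrite(f"pics/{n}7.png",im["pixels"])
cv2.imwrite("pics/s7.png",cv2.resize(im["pixels"][110:300,120:340],None,fx=3.1,fy=3.1))
```

```text
t 17.4 pos [0.3824 0.3294 0.1925] hd -163.01 F [ 0.92  0.05 -0.46] w 0.0325
shift cm [-19.7    0.24 -17.62] turn y deg -0.01
```

View pics/wrist7.png

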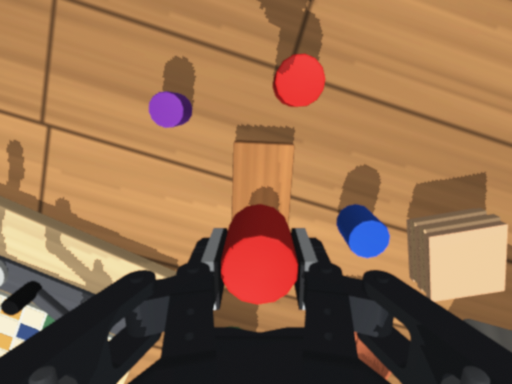

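View pics/s7.png

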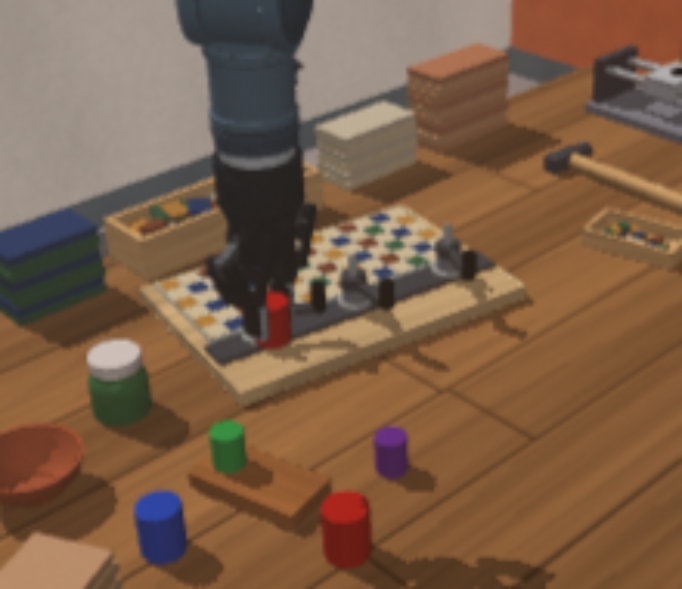

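The red cap came up upright in the fingers, and the green cap and the others are still in place. Next I'll find the cap's offset from the TCP and measure stud 3 once more.

Run:
```python
from h import *
im=load("wrist7.npz");P=cloud(im);hsv=cv2.cvtColor(im["pixels"],cv2.COLOR_BGR2HSV);H,S,V=cv2.split(hsv)
tcp=np.array([.3824,.3294,.1925])
m=((H<5)|(H>175))&(S>180)&(P[...,2]>.15)
q=P[m];print(m.sum(),np.percentile(q[:,2],[2,20,50,80,98]).round(4))
top=q[q[:,2]>np.percentile(q[:,2],98)-.005]; c=(top.min(0)+top.max(0))/2; (x,y),r=cv2.minEnclosingCircle(top[:,:2].astype(np.float32)); print(c,x,y,r,"top rel tcp",top.mean(0)-tcp)
im=load("wrist4.npz")
cv2.imwrite("pics/w4c.png",cv2.resize(im["pixels"][160:260,230:380],None,fx=5,fy=5,interpolation=cv2.INTER_CUBIC))
```

```text
6022 [0.1891 0.2136 0.2236 0.2242 0.2251]
[0.35761927 0.32812502 0.27809574] 0.3569594621658325 0.32246577739715576 0.04237803444266319 top rel tcp [-0.00257781 -0.00048235  0.03203456]
```

View pics/w4c.png

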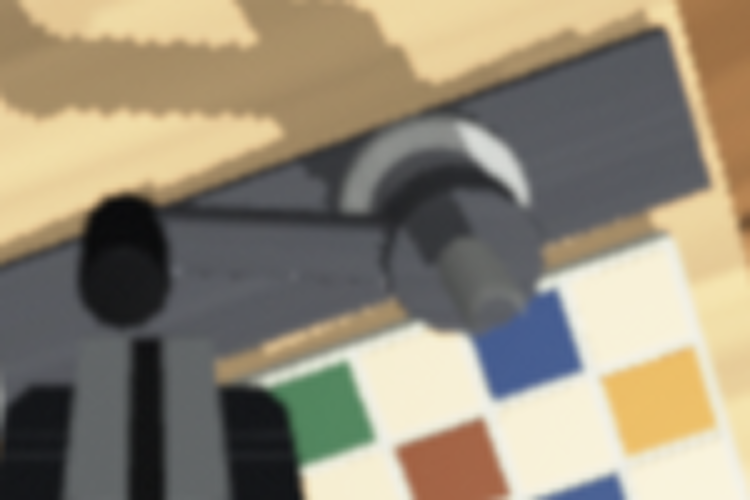

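Run:
```python
from h import *
im=load("wrist4.npz")
S=onz(im,329.4,220.4,.094);K=onz(im,254.8,217,.088);print(S.round(4),K.round(4),onz(im,323,211,.066).round(4),"r",np.hypot(*(S-K)[:2]).round(4),"ang",np.degrees(np.arctan2(*(K-S)[[1,0]]))%360)
im=load("wrist7.npz");P=cloud(im);hsv=cv2.cvtColor(im["pixels"],cv2.COLOR_BGR2HSV);H,S,V=cv2.split(hsv)
m=((H<5)|(H>175))&(S>180)&(abs(P[...,2]-.2242)<.003)
m[:180]=0
q=P[m]; print(m.sum(),np.percentile(q[:,:2],[1,99],axis=0)); l,h=np.percentile(q[:,:2],[1,99],axis=0); print((l+h)/2, h-l, q.mean(0))
from station import get_state; print(get_state()["tool_pos"])
```

```text
[0.6062 0.1923 0.094 ] [0.5697 0.1329 0.088 ] [0.6072 0.1917 0.066 ] r 0.0697 ang 238.45387332706292
4305 [[0.36568878 0.31381148]
 [0.39658491 0.34470243]]
[0.38113684 0.32925696] [0.03089612 0.03089096] [0.38044992 0.32911797 0.22382447]
[0.38603882 0.33182612 0.19696261]
```

Run:
```python
from h import *
to([.608,.1913,.16],197)
```

```text
t 17.5 pos [0.386  0.3318 0.197 ] hd -163.0 F [ 1.35  0.64 -0.28] w 0.0323
shift cm [-19.94   3.81 -17.08] turn y deg -0.0
```

{"op": "send_rows", "data": {
  "rows": [-4, 0.5, -3.4, 0, 0, 0, -8, 1, -6.8, 0, 0, 0, -12, 1.5, -10.2, 0, 0, 0, -16, 2, -13.6, 0, 0, 0, -18.5, 2.5, -16, 0, 0, 0]
}}

```text
time: 18.0
tool_pos: [0.5913, 0.1978, 0.165]
tool_rot: [[-0.291, -0.001, -0.957], [0.957, -0.0, -0.291], [0.0, -1.0, 0.001]]
ft_force: [-0.1, 0.8, -0.7]
width: 0.0323
```

{"op": "send_rows", "data": {
  "rows": [-1.4, 0.5, -1.1, 0, 0, 0, -1.4, 0.5, -1.1, 0, 0, 0, -1.4, 0.5, -1.1, 0, 0, 0, -1.4, 0.5, -1.1, 0, 0, 0]
}}

```text
time: 18.4
tool_pos: [0.6032, 0.1904, 0.1608]
tool_rot: [[-0.294, -0.001, -0.956], [0.956, 0.0, -0.294], [0.001, -1.0, 0.001]]
ft_force: [0.1, -0.2, -0.1]
width: 0.0323
```

Run:
```python
from h import *
from station import get_image
to([.608,.1913,.11],197)
for n in ("scene","side"):
    im=get_image(n); np.savez(f"{n}8.npz",**im)
    o=(130,180) if n=="side" else (150,250)
    cv2.imwrite(f"pics/{n}8.png",cv2.resize(im["pixels"][o[0]:o[0]+100,o[1]-20:o[1]+110],None,fx=6,fy=6,interpolation=cv2.INTER_CUBIC))
to([.608,.1913,.11],197)
```

```text
t 18.4 pos [0.6032 0.1904 0.1608] hd -162.92 F [ 0.08 -0.19 -0.06] w 0.0323
shift cm [-0.06  5.08 -0.49] turn y deg 0.08
t 18.5 pos [0.6036 0.1905 0.1612] hd -162.9 F [-0.16 -0.62 -0.21] w 0.0323
shift cm [-0.06  5.12 -0.45] turn y deg 0.1
```

View pics/scene8.png

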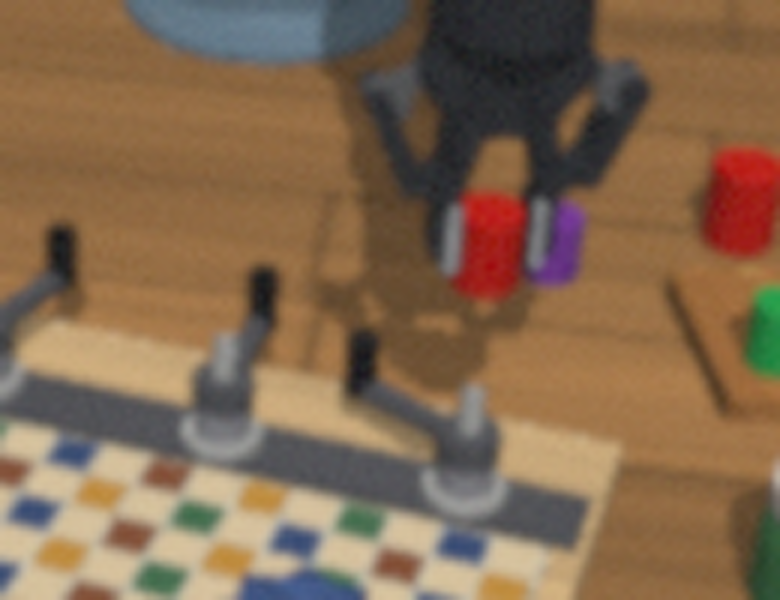

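View pics/side8.png

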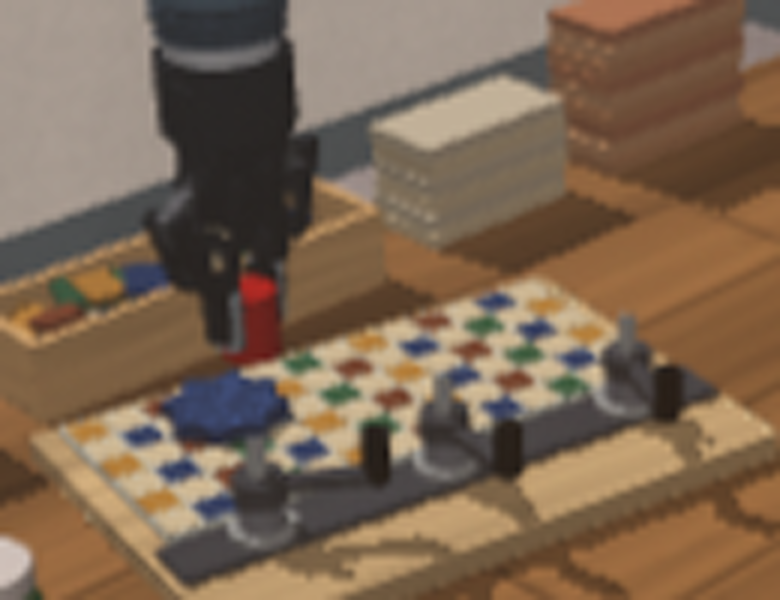

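In both pictures the rim centre lies over stud 3's axis to within about 4 mm, which agrees with the 4.5 mm still to correct. I'll correct that and lower.

{"op": "send_rows", "data": {
  "rows": [0, 2, -0.4, 0, 0, 0, -0.05, 4, -0.4, 0, 0, 0, -0.05, 4.8, -0.4, 0, 0, 0, -0.05, 4.8, -0.4, 0, 0, 0, -0.05, 4.8, -0.4, 0, 0, 0]
}}

```text
time: 19.0
tool_pos: [0.6086, 0.1904, 0.1135]
tool_rot: [[-0.293, 0.001, -0.956], [0.956, 0.0, -0.293], [-0.0, -1.0, -0.001]]
ft_force: [-0.1, 0.4, -0.2]
width: 0.0329
```

Run:
```python
from h import *
from station import get_image
for n in ("scene","side"):
    im=get_image(n); np.savez(f"{n}9.npz",**im)
    o=(170,170) if n=="side" else (170,280)
    cv2.imwrite(f"pics/{n}9.png",cv2.resize(im["pixels"][o[0]:o[0]+70,o[1]:o[1]+70],None,fx=7,fy=7,interpolation=cv2.INTER_CUBIC))
a=cv2.imread("pics/scene9.png");b=cv2.imread("pics/side9.png");cv2.imwrite("pics/sc9.png",cv2.resize(np.hstack([a,b]),(800,400)))
to([.608,.1913,.08],197)
```

```text
t 19.1 pos [0.6094 0.1903 0.114 ] hd -163.0 F [-0.06 -1.25 -0.32] w 0.0324
shift cm [0.14 3.4  0.11] turn y deg 0.0
```

View pics/sc9.png

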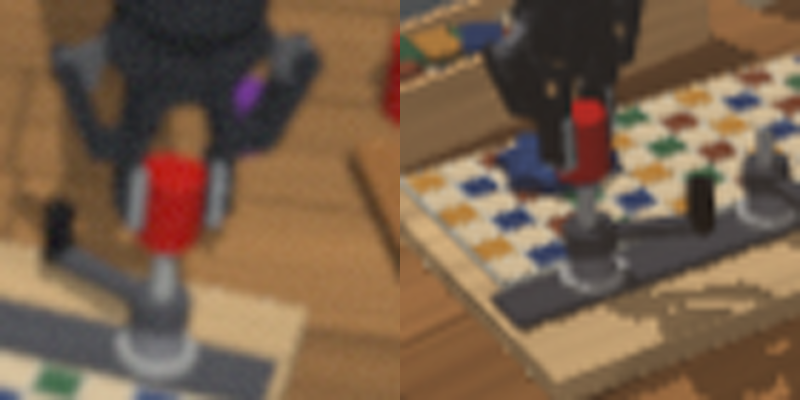

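Run:
```python
from h import *
def proj(im,X):
    c=im["R"]@np.array(X)+im["t"]; return np.array([im["fx"]*c[0]/c[2]+im["cx"],im["fy"]*c[1]/c[2]+im["cy"]])
for f,o in(("scene9.npz",(170,280)),("side9.npz",(170,170))):
    im=load(f)
    for h in(.05,.066,.094,.103,.145):
        p=proj(im,[.6068,.1913,h]); print(f,h,p.round(2),"in view",((p-[o[1],o[0]])*400/70).round(0)+([400,0] if "side" in f else [0,0]))
    hsv=cv2.cvtColor(im["pixels"],cv2.COLOR_BGR2HSV);H,S,V=cv2.split(hsv)
    P=cloud(im);m=((H<5)|(H>175))&(S>150)&(P[...,2]>.1)&(np.hypot(P[...,0]-.607,P[...,1]-.19)<.03)
    v,u=np.nonzero(m); print(u.min(),u.max(),v.min(),v.max(),"rowmid",[( (np.nonzero(m[r])[0].min()+np.nonzero(m[r])[0].max())/2) for r in range(v.min(),v.max()+1)], P[m].mean(0))
    for du,dv in((0,0),): print((proj(im,[.6168,.1913,.1])-proj(im,[.6068,.1913,.1])).round(2),(proj(im,[.6068,.2013,.1])-proj(im,[.6068,.1913,.1])).round(2))
```

```text
scene9.npz 0.05 [307.66 225.33] in view [158. 316.]
scene9.npz 0.066 [308.09 221.05] in view [161. 292.]
scene9.npz 0.094 [308.86 213.41] in view [165. 248.]
scene9.npz 0.103 [309.11 210.91] in view [166. 234.]
scene9.npz 0.145 [310.31 198.96] in view [173. 165.]
305 315 197 213 rowmid [np.float64(308.5), np.float64(310.0), np.float64(310.5), np.float64(310.5), np.float64(310.5), np.float64(310.5), np.float64(310.5), np.float64(310.5), np.float64(310.5), np.float64(310.5), np.float64(310.0), np.float64(310.0), np.float64(310.0), np.float64(309.0), np.float64(309.0), np.float64(308.5), np.float64(309.0)] [0.61707355 0.19214427 0.13160058]
[-0.23  1.92] [3.41 0.39]
side9.npz 0.05 [202.46 212.12] in view [585. 241.]
side9.npz 0.066 [202.1  208.29] in view [583. 219.]
side9.npz 0.094 [201.47 201.48] in view [580. 180.]
side9.npz 0.103 [201.27 199.27] in view [579. 167.]
side9.npz 0.145 [200.29 188.73] in view [573. 107.]
199 206 187 201 rowmid [np.float64(202.5), np.float64(202.5), np.float64(202.5), np.float64(202.5), np.float64(203.0), np.float64(203.0), np.float64(203.0), np.float64(203.0), np.float64(203.0), np.float64(203.0), np.float64(203.0), np.float64(203.5), np.float64(203.0), np.float64(202.5), np.float64(201.0)] [0.59670029 0.19027242 0.12763791]
[-1.73 -1.  ] [-2.29  1.03]
```

{"op": "send_rows", "data": {
  "rows": [0, 0.7, 0, 0, 0, 0, 0, 1.4, 0, 0, 0, 0, 0, 2.1, 0, 0, 0, 0, 0, 2.8, 0, 0, 0, 0, 0, 2.8, 0, 0, 0, 0]
}}

```text
time: 19.6
tool_pos: [0.6075, 0.1897, 0.0828]
tool_rot: [[-0.292, -0.003, -0.956], [0.956, -0.001, -0.292], [0.0, -1.0, 0.003]]
ft_force: [0.1, -0.4, -1.8]
width: 0.0324
```

{"op": "send_rows", "data": {
  "rows": [0, 0.3, 0, 0, 0, 0, 0, 0.5, 0, 0, 0, 0, 0, 0.5, 0, 0, 0, 0]
}}

```text
time: 19.9
tool_pos: [0.6086, 0.19, 0.0795]
tool_rot: [[-0.292, -0.0, -0.956], [0.956, -0.0, -0.292], [-0.0, -1.0, 0.0]]
ft_force: [0.3, 0.5, 0.1]
width: 0.0326
```

{"op": "send_rows", "data": {
  "rows": [0, 0.2, 0, 0, 0, 0, 0, 0.2, 0, 0, 0, 0]
}}

```text
time: 20.1
tool_pos: [0.609, 0.19, 0.0778]
tool_rot: [[-0.292, 0.001, -0.956], [0.956, 0.0, -0.292], [-0.0, -1.0, -0.001]]
ft_force: [0.7, 0.7, -0.5]
width: 0.0325
```

{"op": "send_rows", "data": {
  "rows": [0, 0.1, 0, 0, 0, 0, 0, 0.1, 0, 0, 0, 0]
}}

```text
time: 20.3
tool_pos: [0.6091, 0.1901, 0.0776]
tool_rot: [[-0.292, 0.001, -0.956], [0.956, 0.0, -0.292], [-0.0, -1.0, -0.001]]
ft_force: [-1.4, -1.3, 4.6]
width: 0.0325
```

{"op": "send_rows", "data": {
  "rows": [0, 0.1, 0, 0, 0, 0, 0, 0.1, 0, 0, 0, 0]
}}

```text
time: 20.5
tool_pos: [0.6093, 0.1901, 0.0775]
tool_rot: [[-0.292, 0.002, -0.956], [0.956, 0.0, -0.292], [-0.0, -1.0, -0.002]]
ft_force: [-3.1, -1.1, 9.8]
width: 0.0325
```

The rim meets the hub at TCP .0776, where .0767 was expected. I'll unload, release and lift away.

{"op": "send_rows", "data": {
  "rows": [0, -0.2, 0, 0, 0, 0, 0, -0.2, 0, 0, 0, 0]
}}

```text
time: 20.7
tool_pos: [0.6089, 0.19, 0.0778]
tool_rot: [[-0.292, 0.0, -0.956], [0.956, -0.0, -0.292], [-0.0, -1.0, -0.0]]
ft_force: [-0.2, 0.6, -0.2]
width: 0.0322
```

{"op": "send_rows", "data": {
  "rows": [0, 0, 0, 0, 0, 0, 0, 0, 0, 0, 0, 0, 0, 0, 0, 0, 0, 0, 0, 0, 0, 0, 0, 0, 0, 0, 0, 0, 0, 0],
  "hand": -0.6
}}

```text
time: 21.2
tool_pos: [0.6087, 0.19, 0.0775]
tool_rot: [[-0.292, -0.0, -0.956], [0.956, -0.0, -0.292], [-0.0, -1.0, 0.0]]
ft_force: [-0.5, 0.6, 0.0]
width: 0.0682
```

Run:
```python
from h import *
from station import get_image
to([.608,.1913,.08],197)
for n in ("wrist","side"):
    im=get_image(n); cv2.imwrite(f"pics/{n}10.png",im["pixels"])
cv2.imwrite("pics/s10.png",cv2.resize(im["pixels"][130:230,150:280],None,fx=6,fy=6,interpolation=cv2.INTER_CUBIC))
```

```text
t 21.2 pos [0.6087 0.19   0.0775] hd -163.02 F [-0.53  0.6   0.03] w 0.0682
shift cm [ 0.15 -0.25  0.03] turn y deg -0.02
```

View pics/wrist10.png

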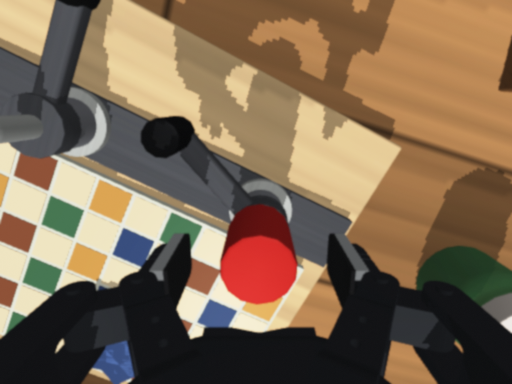

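View pics/s10.png

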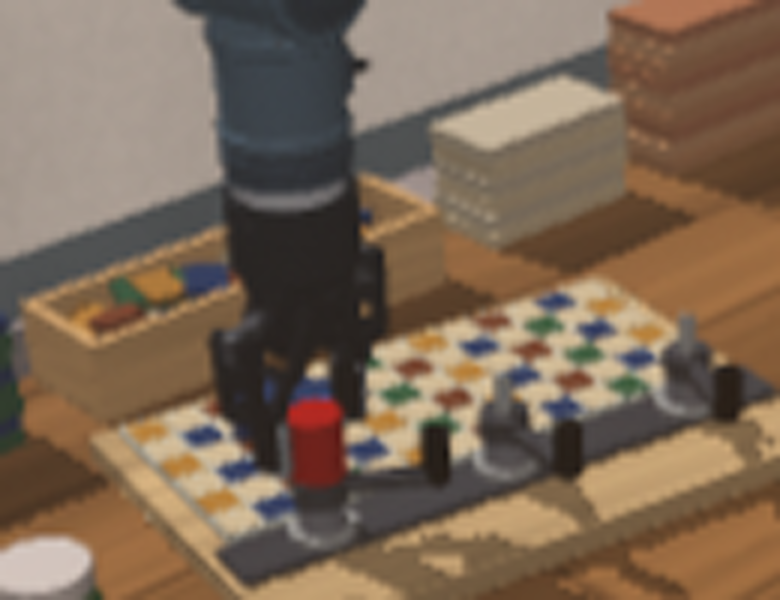

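The cap sits on the hub with the fingers clear on both sides. I'll lift straight up.

{"op": "send_rows", "data": {
  "rows": [0, -2, 0, 0, 0, 0, 0, -5, 0, 0, 0, 0, 0, -9, 0, 0, 0, 0, 0, -12, 0, 0, 0, 0, 0, -14, 0, 0, 0, 0]
}}

```text
time: 21.8
tool_pos: [0.6097, 0.1902, 0.2207]
tool_rot: [[-0.292, 0.004, -0.956], [0.956, 0.001, -0.292], [-0.0, -1.0, -0.004]]
ft_force: [0.5, 0.8, 0.8]
width: 0.0683
```

{"op": "send_rows", "data": {
  "rows": [0, 0, 5, 0, 0, 0, 0, 0, 10, 0, 0, 0, 0, 0, 12, 0, 0, 0, 0, 0, 12, 0, 0, 0, 0, 0, 12, 0, 0, 0]
}}

```text
time: 22.3
tool_pos: [0.4947, 0.1551, 0.2182]
tool_rot: [[-0.292, 0.002, -0.956], [0.956, 0.0, -0.292], [-0.0, -1.0, -0.002]]
ft_force: [0.6, -1.4, 0.1]
width: 0.0681
```

Run:
```python
from h import *
from station import get_image,get_state
to([.608,.1913,.08],197)
for n in ("scene","side"):
    im=get_image(n); P=cloud(im); hsv=cv2.cvtColor(im["pixels"],cv2.COLOR_BGR2HSV);H,S,V=cv2.split(hsv)
    m=((H<5)|(H>175))&(S>150)&(np.hypot(P[...,0]-.607,P[...,1]-.19)<.04)&(P[...,2]>.04); q=P[m]
    print(n,m.sum(),np.percentile(q,[2,98],axis=0).round(4))
    r=(P[...,0]>.4)&(P[...,0]<.7)&(P[...,1]>-.15)&(P[...,1]<.3)&(P[...,2]>.057)&(P[...,2]<.1)&(V<45)
    k,l,st,ce=cv2.connectedComponentsWithStats(r.astype(np.uint8))
    for i in range(1,k):
        if st[i,4]>=6: print("knob",ce[i].round(1),P[l==i].mean(0).round(4))
    o=(140,150) if n=="side" else (160,170)
    cv2.imwrite(f"pics/{n}11.png",cv2.resize(im["pixels"][o[0]:o[0]+150,o[1]-40:o[1]+210],None,fx=3.2,fy=3.2,interpolation=cv2.INTER_CUBIC))
```

```text
t 22.3 pos [0.4947 0.1551 0.2182] hd -163.02 F [ 0.65 -1.36  0.08] w 0.0681
shift cm [  0.16  13.84 -11.87] turn y deg -0.02
scene 151 [[0.5999 0.176  0.0703]
 [0.6269 0.2028 0.1088]]
knob [239.8 192. ] [ 0.5044 -0.0417  0.077 ]
knob [273.5 198.8] [0.5247 0.0741 0.0783]
knob [289.9 209.9] [0.5763 0.1326 0.0779]
side 115 [[0.5869 0.1786 0.0655]
 [0.6196 0.207  0.107 ]]
knob [270.9 195.1] [ 0.4903 -0.0395  0.0728]
knob [222.3 205.2] [0.5623 0.1349 0.0733]
knob [244.4 204.5] [0.5102 0.0762 0.0732]
```

View pics/scene11.png

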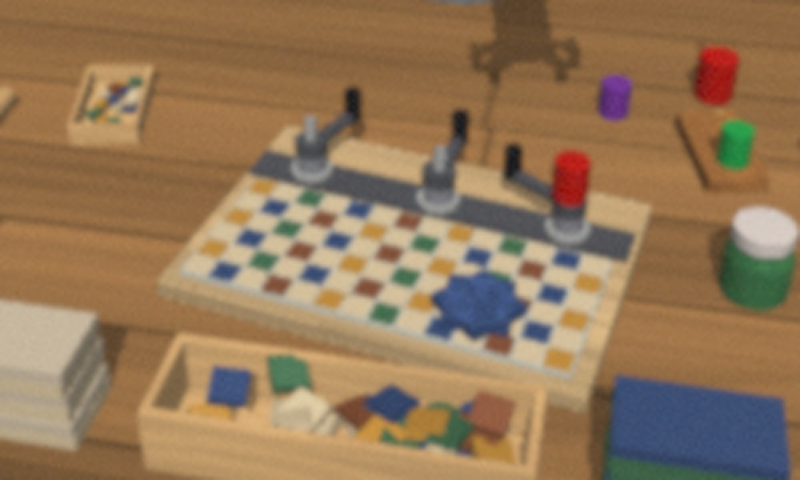

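View pics/side11.png

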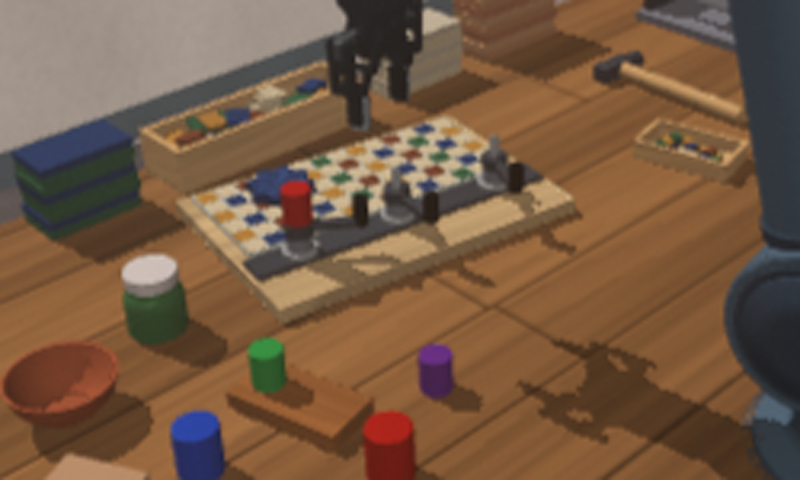

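The cap spans z .066 to .108, so it is seated. Knob 3 has travelled 69.5 mm in a straight line, and the other knobs are unchanged to about 1 mm. I'm handing the job in.

{"op": "send_rows", "data": {
  "rows": [0, 0, 0, 0, 0, 0, 0, 0, 0, 0, 0, 0]
}}

```text
time: 22.6
tool_pos: [0.4949, 0.1552, 0.2175]
tool_rot: [[-0.292, 0.0, -0.956], [0.956, -0.0, -0.292], [-0.0, -1.0, -0.0]]
ft_force: [-0.4, 0.2, -0.6]
width: 0.068
```

```bash
python3 -c "
from station import *
print(close_job())"
```

```text
the job is handed in; nothing more can be done
None
```

The loose lever is at its stop, the red cap is seated on that clamp, and the job was handed in at about 22.6 s of the 64 s allowed. No verdict was reported.

- **Finding the loose lever:** the two tight levers (right-hand and middle places, seen from the robot) resisted in step with the push up to about 10 to 11 N and did not break away. The left-hand lever, nearest the cap stand, broke away at 6 N.
- **Pushing it round:** I pushed it to its stop, with no more than about 13 N read at the wrist.
- **Placing the cap:** I set the smaller red cap over that clamp's stud. Pressing it down onto the hub read about 10 N.

**Last checks:**
- The cap spans 66 to 108 mm above the table, so its rim is on the hub.
- The loose knob moved 69.5 mm in a straight line, against 70 mm expected.
- The tight knobs read within about 1.5 mm of where they started.
- The green cap and the bystanders in view look undisturbed. I did not view the brush again at the end.
- The gripper is clear of everything.

No final check failed. While I pushed the loose lever, the wrist also read an upward force of up to about 6 N. I put that down to friction against the knob, but did not confirm it.

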